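# Stack a valve housing in its assembly nest and latch the cover down

### The arm

A 7-joint arm with a two-finger parallel gripper is mounted at the origin on a cart in front of the work surface, level with it; the furniture and walls round the work are solid. World frame = base frame: x ahead of the robot, y to its left, z up, the work surface at z = 0. Lengths are in m, angles in rad, forces in N, time in s.
With the tool pointing down it reaches from about 0.425 to 0.825 m from the base axis. Payload 3.6 kg.
Tool frame: the origin (TCP) lies at the centre of the arm's flange, where the gripper is bolted on; the fingertips stand tip_extent ahead of it and the grasp point (between the pads) lies 155 mm ahead of it (tip_extent is the distance from the TCP to the fingertips, in m); z points along the fingers, y is the line along which they close (so a half turn about z gives the same grasp; the last joint's range is limited). The gripper opens to 85 mm and grips with 20 to 120 N. Pads are 22 mm wide; open, the fingers measure 114 mm over their backs; the gripper's body (76 mm by 85 mm) begins 54 mm behind the grasp point. The pads swing forward as they close: fully open they stand 13 mm farther back than shut.
Start: joints at [-1.264, 0.615, -0.013, 1.423, 0.008, 1.103, -0.04], TCP at [0.212, 0.614, 0.405] pointing down, gripper open.
Joint ranges: [-3.12, 3.12], [-0.3, 2.06], [-1.34, 1.32], [0.26, 2.42], [-1.36, 4.5], [0.01, 1.98], [-2.84, 2.84]. Speed limits (rad/s): [2.79, 2.79, 3.14, 3.14, 3.14, 3.14, 3.14].

### API

Orientations are given as a rotation vector (axis times angle).
In Python, from bench import * gives the robot as it stands.
- The arm moves only by the tool jog_arm, never from a script. Its argument "steps" is a list of rows, each an object of numbers: "dx", "dy", "dz": the shift along the tool's x, y, z in m; "wx", "wy", "wz": the turn, a rotation vector about the tool's x, y, z in rad. In form: [{"dx": .., "dy": .., "dz": .., "wx": .., "wy": .., "wz": ..}, ...]. A call has 1 to 5 rows; each row is the pose to reach, as a shift and turn from the pose commanded when the call began, along the tool's axes at that moment; what a row does not reach only later rows make up. A row lasts 1/8 s, in which the tool goes at most 62.5 mm and 10.7 degrees, less where a joint would pass 70% of its speed; a pose out of reach is approached as far as the arm can. A call with a gripper value outside its range is refused whole. "hand" is the opening, from 0 (shut) to 1 (fully open), set as the call begins (left out, the last holds). The fingers move at their own pace and stop on an object; "force" is the grip in N (left out, the last holds). Time passes only in rows, so rows that repeat a pose let the fingers close. It gives the time, the measured TCP pose, the force, the opening and the grip force at its end, in the units of the state.
- get_obs(): the state, without advancing time (a new reading comes with each control period).
- grab_frame(name): name is "scene" or "top" or "wrist"; returns (picture, depth): 420x560x3 uint8, blue, green, red; 420x560 float32, m along the optical axis (not along the pixel's ray), 0 where there is no reading.
- calibration(name): a dict with "fx", "fy", "cx", "cy" (pixels), "R" (3x3) and "t" (3): a world point X has camera coordinates R X + t. Camera axes: x right, y down, z forward; pixel columns grow to the right and rows downward; lengths in m; the calibration is good to about 2 mm. The wrist camera is an equidistant fisheye: a pixel r from the principal point sees the ray r / f radians off the axis. A picture is of the moment at which its call begins: read the wrist's pose just before it. calibration takes no time and is no camera call; for the wrist camera it gives the pose at the moment of the call.
- job_done(): hands the job in; it is judged then, once.
The state is a dict: "t": time; "joint_positions": joint angles; "dq": joint speeds; "joint_efforts": joint torques, N m; "eef_pos": TCP position; "tcp_rot": TCP orientation; "force": force on the tool from outside, world axes, zero at the start; "wrist_torque": the same for the moment, N m; "finger_gap": opening from 0.0 (shut) to 1.0 (fully open); "grasp_force": force on a finger pad.
Only numpy, scipy, OpenCV 4.12 (cv2) and the standard library are available. Lean on these libraries where they do the work, as an engineer would, in place of code of your own. Each camera call takes 0.05 s, during which the arm holds its last target. There are 200 camera calls.

### The job

Build up the valve housing in the assembly nest: set the valve body flat into the pocket between the four corner posts, then the open spacer frame squarely on top of it, then the cover plate on the frame. Tilt the cover to hook its tongue under the fixed toe, then press its other end down until the spring bolt snaps over it, so that all three parts are fully home and flat, and let go.

Things in the scene. Friction and masses are not known exactly. Their poses are not given: they have to be found in the camera images.
- nest: assembly nest fixed to the table: base plate 176 x 104 x 12 mm, pocket between four dark L-shaped corner posts, steel toe at its +x end, spring latch at its -x end. Origin: underside of the plate below the pocket's centre; z up, x lengthwise from latch to toe
- pocket_floor (a point): centre of the pocket's flat floor, 12 mm above the table, nest axes. The posts' inner faces are at x = +-51 and y = +-29 mm; legs 14 mm long, 8 mm thick, straight to 64 mm above the table, then flared out 5 mm up to 73 mm as a lead-in. Between the posts all sides are open: 74 mm on the long sides, 30 mm at the ends
- toe_edge (a point): lower edge of the toe's nose where it faces the pocket, at nest (55, 0, 64) mm. The nose, 29 mm wide, covers nest x = 55 to 76, z = 64 to 74 mm; the space under it is clear as far as its upright at x = 69 mm
- latch_nose (a point): lower inner edge of the spring bolt's nose, at nest (-46, 0, 67.5) mm with the bolt out. The nose, 20 mm wide, is flat below, upright to z = 70 mm, then slopes back to x = -53, z = 81 mm: a part pressed down on the slope pushes the bolt back. Its housing fills x = -84 to -64, y = +-18 mm, up to z = 90 mm
- latch_bolt (a joint): travel of the spring bolt in m: 0 = out over the pocket's end, up to 0.009 as it is pushed back (nest -x); spring about 6 N at 0, 10 N at 0.005
- valve_body: thickest part: aluminium block 100 x 56 x 32 mm with an open cavity above, 0.35 kg. Origin: centre of underside, x lengthwise. Two brass hose stubs, 11 mm thick, stick out 15 mm from the long sides 16 mm above the underside, at x = +28 mm (+y side) and x = -28 mm (-y side). Both ends have a notch 26 mm wide, 7 mm deep, for the bolt; either way round fits
- spacer_frame: spacer frame: flat steel frame 100 x 56 x 12 mm with a 72 x 34 mm window through it, 0.2 kg. Origin: centre of its underside; x lengthwise, z up. Both ends have a notch 26 mm wide, 7 mm deep, that clears the bolt; either way round fits
- cover_plate: cover plate: solid aluminium plate 100 x 56 x 10 mm, three low ribs on top, and at its +x end a tongue 24 mm wide, 6 mm thick, 14 mm long, flush with the underside; 0.14 kg. Origin: centre of the underside of the 100 x 56 mm plate; x lengthwise towards the tongue, z up. When home its underside is 56 mm above the table and the tongue reaches 9 mm under the toe
- tongue_tip (a point): tip of the cover's tongue, at cover (64, 0, 3) mm
- cover_latch_end (a point): middle of the upper edge of the cover's plain end, at cover (-50, 0, 10) mm: the end that goes under the bolt
- casting_lever (a point): obstacle, no part of the job: top of the small lever, 178 mm above the table, on the grey pump casting that stands fixed beside the nest; the casting reaches 60 mm from here towards +x, 50 mm towards -x, 100 mm towards +y and 80 mm towards -y, 128 mm high
There are look-alikes about, which are no part of the job. What is shaped like the spacer_frame but purple is not meant.

How it is judged:
By the outcome, as a careful person would: the job done as asked, in the order asked, and still so for the second after the job is handed in, with the robot touching nothing.
It also fails if it takes over 72 s, if anything falls off the work surface, if the arm or the gripper's body presses on something with over 40 N, if the wrist force passes 120 N, or if a joint passes its speed limit or range.

## Working session

There is one attempt and no reset: what is moved stays moved. The work goes in short steps, Python scripts to look and compute and a tool call to move; the robot and the scene stay as the last step left them, time stands still between calls to the robot, and variables do not carry over. Pictures are saved under pics/ and viewed, at most 12 in all, crops included, and the job is handed in when it is done.

Besides the shell and the picture viewer there is one more tool, called as a command line: name --argument value ..., lists and objects as JSON in quotes. jog_arm: Moves the arm, as the interface text tells. Its arguments: {"type":"object","properties":{"steps":{"type":"array"},"hand":{"type":"number"},"force":{"type":"number"}},"required":["steps"]}

```bash
ls; mkdir -p pics
python3 - <<'E'
from bench import *
import cv2,numpy as np
o=get_obs(); print(o)
for n in("scene","top"):
    im,d=grab_frame(n); cv2.imwrite(f"pics/{n}0.png",im); np.save(f"pics/{n}0.npy",d); print(n,calibration(n))
E
```

```text
pics
{'t': 0.0, 'joint_positions': array([-1.26452378,  0.61593125, -0.01264576,  1.42492552,  0.00808888,
        1.10338542, -0.04039998]), 'dq': array([-0.0014187 , -0.00042783,  0.00028176,  0.00037039,  0.00116023,
        0.00164036, -0.00045857]), 'joint_efforts': array([ 6.17863316e-05, -4.69212162e+01,  2.58836579e-01, -1.71033883e+01,
        9.87841864e-03,  9.65281186e-03, -3.27134074e-06]), 'eef_pos': array([0.21219839, 0.61404622, 0.40352083]), 'tcp_rot': array([-0.52010669, -3.09781243,  0.00403   ]), 'force': array([-0.07645303, -0.36281344, -0.36574094]), 'wrist_torque': array([ 0.04174202, -0.03763589, -0.00533938]), 'grasp_force': 0.0, 'finger_gap': 1.0020184034792032}
scene {'fx': 485.4944937832813, 'fy': 485.4944937832813, 'cx': 287.1763249456514, 'cy': 199.50393925300952, 'R': array([[-0.17575687,  0.98443231,  0.00159961],
       [ 0.57058305,  0.10319362, -0.81473067],
       [-0.80221226, -0.1422818 , -0.57983737]]), 't': array([ 0.00429015, -0.19745926,  1.67291167])}
top {'fx': 397.1804115007501, 'fy': 397.1804115007501, 'cx': 280.6825791080802, 'cy': 209.37168284949607, 'R': array([[-0.02832149, -0.99959087,  0.003999  ],
       [-0.9963017 ,  0.02790318, -0.08126708],
       [ 0.08112225, -0.00628582, -0.99668434]]), 't': array([0.08600558, 0.53815065, 0.98039449])}
```

View pics/scene0.png

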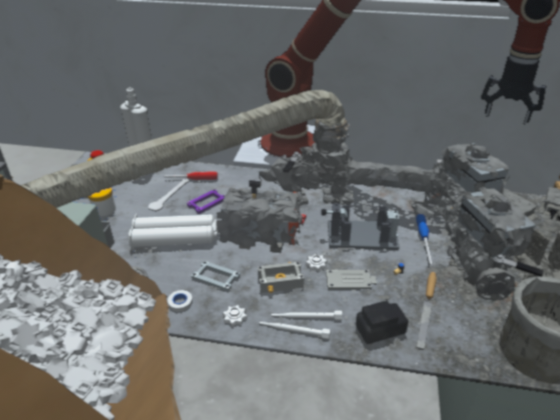

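View pics/top0.png

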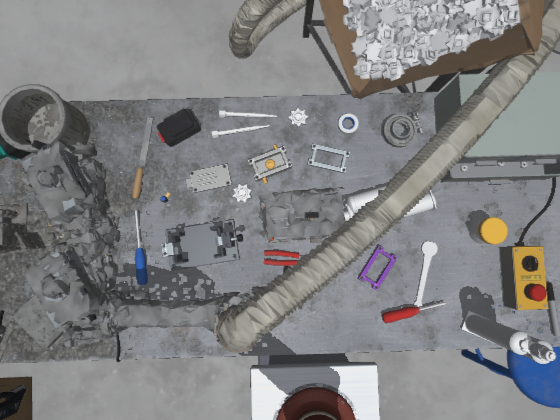

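The top view shows the nest near (203,243), cover (209,178), body (270,162), frame (329,158), casting (302,215), and a hose from (235,325) up to the right. I'll zoom in.

```bash
cat > h.py <<'E'
import cv2,numpy as np
from bench import *
def world(cal,d):
    v,u=np.mgrid[:d.shape[0],:d.shape[1]]
    P=np.stack([(u-cal['cx'])/cal['fx']*d,(v-cal['cy'])/cal['fy']*d,d],-1)-cal['t']
    W=P@cal['R']; W[d==0]=np.nan; return W
E
python3 - <<'E'
from h import *
im=cv2.imread("pics/top0.png"); d=np.load("pics/top0.npy"); W=world(calibration("top"),d)
c=im[130:290,150:370]; cv2.imwrite("pics/c1.png",cv2.resize(c,None,fx=3.6,fy=3.6,interpolation=cv2.INTER_CUBIC))
for n,(u,v) in dict(nest=(200,245),cover=(209,178),body=(285,158),frame=(316,157),table=(240,210),hose1=(240,328),hose2=(330,255),hose3=(400,195),cast=(302,215),lever=(313,213),post=(170,232)).items(): print(n,W[v,u].round(3))
Z=W[...,2][130:290,150:370]
zi=(np.clip(Z,0,.2)/.2*255); zi=np.nan_to_num(zi).astype(np.uint8)
cv2.imwrite("pics/z1.png",cv2.resize(cv2.applyColorMap(zi,cv2.COLORMAP_JET),None,fx=3.6,fy=3.6,interpolation=cv2.INTER_NEAREST))
E
```

```text
nest [0.457 0.278 0.009]
cover [0.627 0.252 0.011]
body [0.67  0.056 0.029]
frame [ 0.676 -0.025 -0.   ]
table [ 0.543  0.176 -0.   ]
hose1 [0.314 0.148 0.326]
hose2 [ 0.433 -0.013  0.311]
hose3 [ 0.538 -0.148  0.295]
cast [0.518 0.024 0.128]
lever [0.518 0.003 0.174]
post [0.491 0.352 0.014]
```

View pics/c1.png

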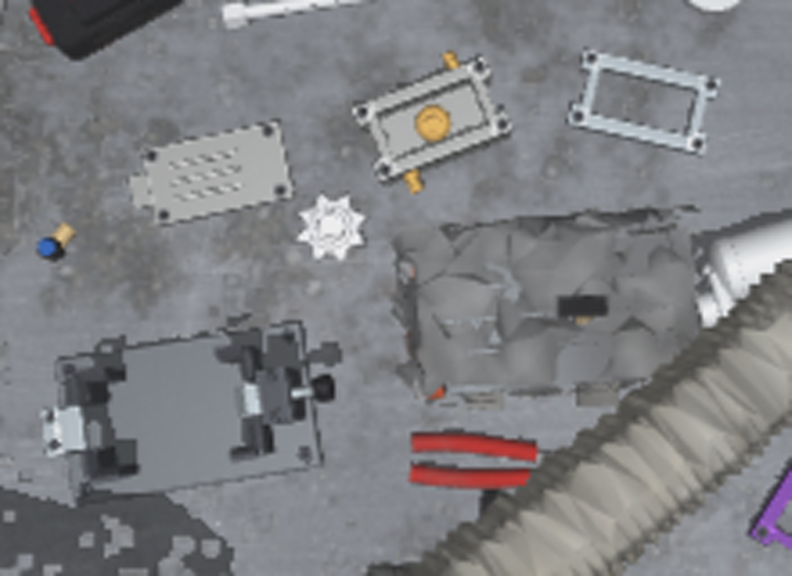

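View pics/z1.png

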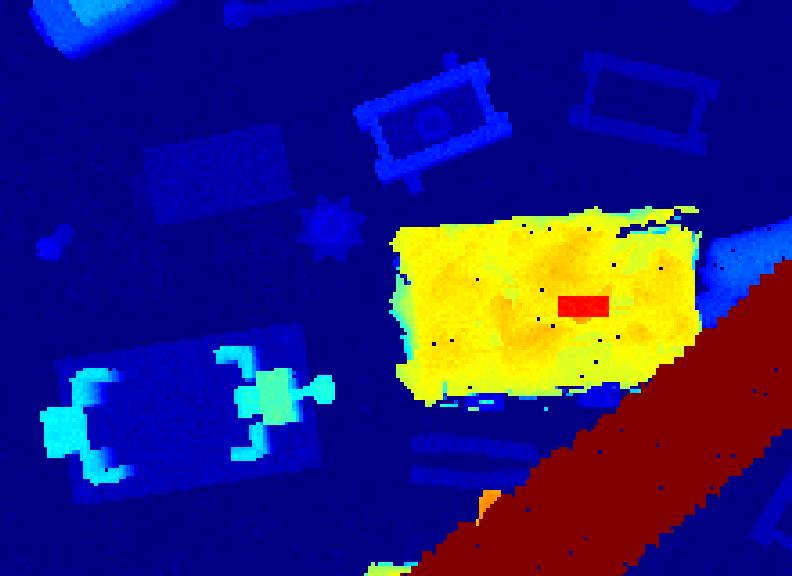

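The crop shows nest with toe at left (world +y) and latch at right, cover with tongue left, body with brass stubs, steel frame; all unobstructed. Measure poses.

Run:
```python
from h import *
import bench; print([n for n in dir(bench) if not n.startswith('_')], getattr(bench,'tip_extent',None))
im=cv2.imread("pics/top0.png"); d=np.load("pics/top0.npy"); cal=calibration("top"); W=world(cal,d)
hsv=cv2.cvtColor(im,cv2.COLOR_BGR2HSV)
C=-cal['R'].T@cal['t']; print("cam",C)
def plane(px,z):
    px=np.asarray(px,float).reshape(-1,2)
    r=np.c_[(px[:,0]-cal['cx'])/cal['fx'],(px[:,1]-cal['cy'])/cal['fy'],np.ones(len(px))]@cal['R']
    return (C+r*((z-C[2])/r[:,2])[:,None])[:,:2]
def rect(m,box,z,name):
    u0,v0,u1,v1=box; M=np.zeros(m.shape,np.uint8); M[v0:v1,u0:u1]=m[v0:v1,u0:u1]
    M=cv2.morphologyEx(M,cv2.MORPH_OPEN,np.ones((3,3)))if name!='frame' else M
    n,l,s,_=cv2.connectedComponentsWithStats(M); k=1+s[1:,4].argmax(); ys,xs=np.where(l==k)
    p=plane(np.c_[xs,ys],z); (c,sz,a)=cv2.minAreaRect((p*1e3).astype(np.float32))
    a=a if sz[0]>sz[1] else a+90
    print(name,"c",np.round(c,1),"size",np.round(sz,1),"long ang",round(a,1),"medz",np.nanmedian(W[...,2][l==k]).round(4))
Z=np.nan_to_num(W[...,2])
rect(((Z>.026)&(Z<.05)).astype(np.uint8),(240,140,296,186),.032,"body")
rect(((Z>.005)&(Z<.03)).astype(np.uint8),(306,140,355,176),.012,"frame")
rect(((Z>.006)&(Z<.03)).astype(np.uint8),(186,160,233,196),.010,"cover")
rect(((Z>.006)).astype(np.uint8),(160,215,245,272),.012,"nestplate")
M=(Z>.06); M[:215]=0;M[272:]=0;M[:,:158]=0;M[:,246:]=0
n,l,s,_=cv2.connectedComponentsWithStats(M.astype(np.uint8))
for k in range(1,n):
    if s[k,4]>8:
        ys,xs=np.where(l==k); print(s[k],W[ys,xs].min(0).round(3),W[ys,xs].max(0).round(3),W[ys,xs].mean(0).round(4))
```

```text
['MotionError', 'calibration', 'get_obs', 'grab_frame', 'job_done', 'tip_extent'] 0.1734
cam [0.45906441 0.07711686 1.02053383]
body c [672.9 101.1] size [30.7 98. ] long ang 105.3 medz 0.0304
frame c [670.5 -55.6] size [99.6 57.1] long ang 75.4 medz 0.0103
cover c [628.1 249.8] size [55.2 99.8] long ang 101.9 medz 0.009
nestplate c [458.3 272. ] size [103.5 205.7] long ang 97.4 medz 0.0119
[209 226  11   9  57] [0.482 0.22  0.062] [0.501 0.243 0.076] [0.494  0.2291 0.0693]
[161 232  23  33 293] [0.413 0.308 0.06 ] [0.49  0.358 0.08 ] [0.4505 0.3346 0.0709]
[214 232  29  26 324] [0.427 0.164 0.062] [0.486 0.234 0.094] [0.4622 0.2028 0.0804]
```

Run:
```python
from h import *
im=cv2.imread("pics/top0.png"); d=np.load("pics/top0.npy"); cal=calibration("top"); W=world(cal,d)
Z=np.nan_to_num(W[...,2])
def box(m,u0,v0,u1,v1):
    M=np.zeros(m.shape,bool); M[v0:v1,u0:u1]=m[v0:v1,u0:u1]; return M
def rec(p,name):
    c,sz,a=cv2.minAreaRect((p[:,:2]*1e3).astype(np.float32)); a=a if sz[0]>sz[1] else a+90
    print(name,np.round(c,1),np.round(sz,1),round(a,1)); return np.array(c),a
M=box((Z>.026)&(Z<.045),244,140,296,186)
rec(W[M],"body")
# table-level plate of nest
M=box((Z>.008)&(Z<.016),160,215,245,272).astype(np.uint8); M=cv2.morphologyEx(M,cv2.MORPH_OPEN,np.ones((3,3)))
c,a=rec(W[M>0],"plate")
P=W[box(Z>.055,158,215,246,272)]
for a in (a,97.5):
  t=np.radians(a); R=np.array([[np.cos(t),np.sin(t)],[-np.sin(t),np.cos(t)]])
  q=(P[:,:2]*1e3-c)@R.T
  for n,s in(("++",(1,1)),("+-",(1,-1)),("-+",(-1,1)),("--",(-1,-1))):
    k=(q*s>np.array([20,19])).all(1)&(P[:,2]>.058)&(np.abs(q[:,0])<75); qq=q[k]
    print(n,k.sum(),qq.min(0).round(1),qq.max(0).round(1))
  hi=P[:,2]>.082; print("housing",q[hi].min(0).round(1),q[hi].max(0).round(1))
  k=(q[:,0]>52)&(np.abs(q[:,1])<22)&(P[:,2]>.07); print("toe",q[k].min(0).round(1),q[k].max(0).round(1))
Mp=np.zeros(Z.shape,np.uint8); Mp[M>0]=1
e=cv2.resize(im[140:190,240:360],None,fx=6,fy=6,interpolation=cv2.INTER_CUBIC)
# body outline from colour: bright grey
g=cv2.cvtColor(im,cv2.COLOR_BGR2GRAY)
Mb=box((Z>.02)&(Z<.045),244,140,296,186); rec(W[Mb],"body20")
K=box((Z>.028)&(Z<.045),244,140,296,186); print(K.sum(), np.nanmean(W[K],0))
```

```text
body [659.   95.7] [56.6 99.2] 109.5
plate [458.2 273.5] [103.9 174.7] 97.4
++ 59 [38.7 19.3] [61.9 38. ]
+- 61 [ 38.1 -38.5] [ 63.4 -19.4]
-+ 53 [-58.3  19.4] [-36.1  38.1]
-- 53 [-58.3 -37.9] [-35.4 -19.4]
housing [-108.   -17.5] [-54.4  17.4]
toe [ 54.4 -20.3] [83.2 21. ]
++ 59 [38.7 19.3] [61.9 38. ]
+- 61 [ 38.1 -38.6] [ 63.3 -19.4]
-+ 54 [-58.2  19.1] [-36.1  38.2]
-- 53 [-58.3 -37.9] [-35.5 -19.4]
housing [-108.   -17.4] [-54.4  17.6]
toe [ 54.4 -20.4] [83.3 20.9]
body20 [660.6  95.9] [ 71.3 105.6] 117.8
379 [0.6585728  0.09647487 0.030655  ]
```

```bash
cat >> h.py <<'E'
from scipy.spatial.transform import Rotation as Rn
def Rt(yaw,tilt=0):   # tool z down, tool x along yaw; tilt: tool x end (front) dips by tilt deg
    f=np.radians(yaw); x=np.array([np.cos(f),np.sin(f),0]); z=np.array([0,0,-1.])
    B=np.stack([x,np.cross(z,x),z],1)
    return Rn.from_matrix(B)*Rn.from_rotvec([0,-np.radians(tilt),0])
def cmd(p,yaw,tilt=0,o=None):
    o=o or get_obs(); R0=Rn.from_rotvec(o['tcp_rot'])
    print("t",round(o['t'],2),"pos",np.round(o['eef_pos'],4),"F",np.round(o['force'],1),"gap",round(o['finger_gap'],3))
    print("d",np.round(R0.inv().apply(np.array(p)-o['eef_pos']),4),"w",np.round((R0.inv()*Rt(yaw,tilt)).as_rotvec(),4))
E
python3 - <<'E'
from h import *
cmd([.659,.0957,.25],109.5)
E
```

```text
t 0.1 pos [0.2122 0.6141 0.4036] F [ 0.6 -0.3 -0.6] gap 0.999
d [-0.5916 -0.3437  0.1545] w [-0.0022  0.0011  0.8977]
```

jog_arm --steps '[{"dx":-0.05,"dy":-0.03,"wz":0.18},{"dx":-0.1,"dy":-0.06,"wz":0.36},{"dx":-0.15,"dy":-0.09,"wz":0.54},{"dx":-0.2,"dy":-0.12,"wz":0.72},{"dx":-0.25,"dy":-0.145,"wz":0.898}]' --hand 1

```text
invalid input
```

jog_arm --steps '[{"dx":-0.05,"dy":-0.03,"dz":0,"wx":0,"wy":0,"wz":0.18},{"dx":-0.1,"dy":-0.06,"dz":0,"wx":0,"wy":0,"wz":0.36},{"dx":-0.15,"dy":-0.09,"dz":0,"wx":0,"wy":0,"wz":0.54},{"dx":-0.2,"dy":-0.12,"dz":0,"wx":0,"wy":0,"wz":0.72},{"dx":-0.25,"dy":-0.145,"dz":0,"wx":0,"wy":0,"wz":0.898}]' --hand 1

```text
t: 0.72
eef_pos: [0.4021, 0.3938, 0.4045]
tcp_rot: [-1.821, -2.56, 0.001]
force: [-0.8, 0.6, 0.4]
finger_gap: 1.001
grasp_force: 0.0
```

```bash
python3 -c "
from h import *
cmd([.659,.0957,.25],109.5)"
```

```text
t 0.72 pos [0.4021 0.3938 0.4045] F [-0.8  0.6  0.4] gap 1.001
d [-0.3658  0.1451  0.1545] w [-0.0008  0.0003 -0.0064]
```

jog_arm --steps '[{"dx":-0.056,"dy":0.022,"dz":0,"wx":0,"wy":0,"wz":0},{"dx":-0.112,"dy":0.044,"dz":0,"wx":0,"wy":0,"wz":0},{"dx":-0.168,"dy":0.066,"dz":0,"wx":0,"wy":0,"wz":0},{"dx":-0.224,"dy":0.088,"dz":0.01,"wx":0,"wy":0,"wz":0},{"dx":-0.28,"dy":0.11,"dz":0.03,"wx":0,"wy":0,"wz":0}]'

```text
t: 1.35
eef_pos: [0.599, 0.1676, 0.3751]
tcp_rot: [1.813, 2.565, 0.002]
force: [0.8, 0.5, 0.2]
finger_gap: 1.002
grasp_force: 0.0
```

```bash
python3 -c "
from h import *
cmd([.659,.0957,.25],109.5)"
```

```text
t 1.35 pos [0.599  0.1676 0.3751] F [0.8 0.5 0.2] gap 1.002
d [-0.0878  0.0323  0.1252] w [ 0.0018 -0.0003  0.    ]
```

jog_arm --steps '[{"dx":-0.04,"dy":0.014,"dz":0.025,"wx":0,"wy":0,"wz":0},{"dx":-0.088,"dy":0.032,"dz":0.05,"wx":0,"wy":0,"wz":0},{"dx":-0.088,"dy":0.032,"dz":0.1,"wx":0,"wy":0,"wz":0},{"dx":-0.088,"dy":0.032,"dz":0.125,"wx":0,"wy":0,"wz":0},{"dx":-0.088,"dy":0.032,"dz":0.125,"wx":0,"wy":0,"wz":0}]'

```text
t: 1.98
eef_pos: [0.6562, 0.0967, 0.2469]
tcp_rot: [-1.811, -2.561, 0.007]
force: [-0.3, 0.1, 0.5]
finger_gap: 1.001
grasp_force: 0.0
```

```bash
python3 -c "
from h import *
cmd([.659,.0957,.178],109.5)
print(calibration('wrist'))
im,d=grab_frame('wrist'); cv2.imwrite('pics/w1.png',im)"
```

```text
t 1.98 pos [0.6562 0.0967 0.2469] F [-0.3  0.1  0.5] gap 1.001
d [-0.002   0.0028  0.0689] w [-0.0066 -0.0016 -0.0004]
{'fx': 325.19226210127806, 'fy': 325.19226210127806, 'cx': 283.60963814705593, 'cy': 212.29732800448016, 'R': array([[ 0.94245775,  0.33428992, -0.00486283],
       [ 0.32420183, -0.91027098,  0.25748769],
       [ 0.08164904, -0.24424781, -0.96626934]]), 't': array([-0.6503328 , -0.11551321,  0.19644739])}
```

View pics/w1.png

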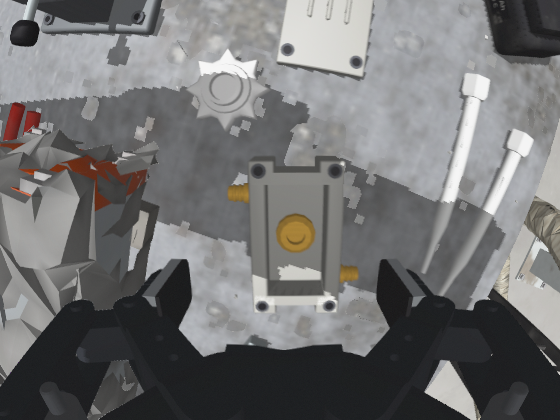

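The wrist view shows the body squarely between the fingers, top-face corners near (249,158), (344,158), (253,312), (338,312). I'll check its centre by ray casting.

```bash
cat >> h.py <<'E'
def fish(cal,px,z):
    out=[]; C=-cal['R'].T@cal['t']
    for u,v in px:
        a,b=(u-cal['cx'])/cal['fx'],(v-cal['cy'])/cal['fy']; r=np.hypot(a,b)+1e-12
        D=np.array([np.sin(r)*a/r,np.sin(r)*b/r,np.cos(r)])@cal['R']; out.append((C+D*(z-C[2])/D[2])[:2])
    return np.array(out)
E
python3 -c "
from h import *
p=fish(calibration('wrist'),[(249,158),(344,158),(338,312),(253,312)],.032)
print(p.round(4),p.mean(0).round(4)); d=p[0]-p[3]; e=p[1]-p[2]
for k in (d,e): print(np.degrees(np.arctan2(k[1],k[0])),np.linalg.norm(k))
print(np.linalg.norm(p[0]-p[1]))
"
```

```text
[[0.6224 0.1371]
 [0.6741 0.1557]
 [0.7101 0.0597]
 [0.6558 0.041 ]] [0.6656 0.0984]
109.17396715534908 0.10173285790587179
110.55005657692355 0.10249181041399616
0.05494342203136594
```

```bash
python3 -c "
from h import *
cmd([.6645,.098,.178],109.7)"
```

```text
t 2.02 pos [0.6571 0.0968 0.2491] F [0.3 0.3 1.3] gap 1.003
d [-0.0014  0.0076  0.0711] w [-0.0022 -0.0004 -0.0036]
```

jog_arm --steps '[{"dx":-0.001,"dy":0.0065,"dz":0.02,"wx":0,"wy":0,"wz":0},{"dx":-0.001,"dy":0.0065,"dz":0.055,"wx":0,"wy":0,"wz":0},{"dx":-0.001,"dy":0.0065,"dz":0.072,"wx":0,"wy":0,"wz":0},{"dx":-0.001,"dy":0.0065,"dz":0.072,"wx":0,"wy":0,"wz":0}]'

```text
t: 2.52
eef_pos: [0.6634, 0.098, 0.1767]
tcp_rot: [-1.812, -2.564, 0.003]
force: [0.1, -0.2, 0.6]
finger_gap: 1.002
grasp_force: 0.0
```

jog_arm --steps '[{"dx":0,"dy":0,"dz":0,"wx":0,"wy":0,"wz":0},{"dx":0,"dy":0,"dz":0,"wx":0,"wy":0,"wz":0},{"dx":0,"dy":0,"dz":0,"wx":0,"wy":0,"wz":0},{"dx":0,"dy":0,"dz":0,"wx":0,"wy":0,"wz":0},{"dx":0,"dy":0,"dz":0,"wx":0,"wy":0,"wz":0}]' --hand 0.1 --force 50

```text
t: 3.15
eef_pos: [0.6642, 0.0977, 0.1797]
tcp_rot: [1.813, 2.564, 0.002]
force: [-1.6, 0.1, 6.6]
finger_gap: 0.646
grasp_force: 57.0
```

```bash
python3 -c "
from h import *
cmd([.6645,.098,.33],97.4)
cmd([.49,.175,.33],97.4)"
```

```text
t 3.15 pos [0.6642 0.0977 0.1797] F [-1.6  0.1  6.6] gap 0.646
d [ 1.000e-04  7.000e-04 -1.503e-01] w [0.0017 0.0003 0.2108]
t 3.15 pos [0.6642 0.0977 0.1797] F [-1.6  0.1  6.6] gap 0.646
d [ 0.1308 -0.1382 -0.1506] w [0.0017 0.0003 0.2108]
```

jog_arm --steps '[{"dx":0,"dy":0,"dz":-0.03,"wx":0,"wy":0,"wz":0},{"dx":0,"dy":0,"dz":-0.09,"wx":0,"wy":0,"wz":0},{"dx":0.02,"dy":-0.015,"dz":-0.15,"wx":0,"wy":0,"wz":0.1},{"dx":0.06,"dy":-0.055,"dz":-0.15,"wx":0,"wy":0,"wz":0.211},{"dx":0.1,"dy":-0.1,"dz":-0.15,"wx":0,"wy":0,"wz":0.211}]'

```text
t: 3.78
eef_pos: [0.5346, 0.1599, 0.3282]
tcp_rot: [2.074, 2.359, 0.003]
force: [-0.3, 0.7, -4.8]
finger_gap: 0.647
grasp_force: 55.9
```

```bash
python3 -c "
from h import *
cmd([.49,.175,.33],97.4)"
```

```text
t 3.77 pos [0.5346 0.1599 0.3282] F [-0.3  0.7 -4.8] gap 0.647
d [ 0.0207 -0.0423 -0.0018] w [ 0.0013 -0.001  -0.0006]
```

jog_arm --steps '[{"dx":0.01,"dy":-0.03,"dz":0,"wx":0,"wy":0,"wz":0},{"dx":0.01,"dy":-0.042,"dz":0,"wx":0,"wy":0,"wz":0},{"dx":0.01,"dy":-0.042,"dz":0,"wx":0,"wy":0,"wz":0},{"dx":0.01,"dy":-0.042,"dz":0,"wx":0,"wy":0,"wz":0}]'

```text
t: 4.28
eef_pos: [0.4948, 0.1626, 0.3281]
tcp_rot: [2.074, 2.356, 0.002]
force: [0.0, 0.1, -3.7]
finger_gap: 0.645
grasp_force: 55.9
```

```bash
python3 -c "
from h import *
cmd([.49,.175,.33],97.4)
c=calibration('wrist');im,d=grab_frame('wrist'); cv2.imwrite('pics/w2.png',im); np.savez('pics/w2.npz',d=d,**c)"
```

```text
t 4.28 pos [0.4948 0.1626 0.3281] F [ 0.   0.1 -3.7] gap 0.645
d [ 0.0129 -0.0031 -0.0019] w [ 0.0025  0.0007 -0.0021]
```

View pics/w2.png

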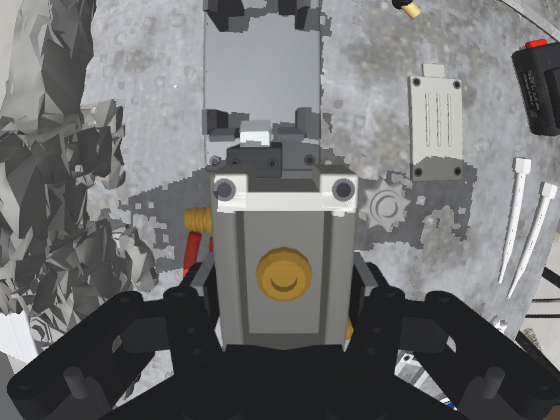

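The held body is square in the grip (far top corners (212,190), (358,190)); nest plate edges at columns ~204 and ~322, latch housing near (254,158), cover at (437,125). I'll measure the nest from this depth image.

```bash
cat >> h.py <<'E'
def fworld(cal,d):
    v,u=np.mgrid[:d.shape[0],:d.shape[1]]; a=(u-cal['cx'])/cal['fx'];b=(v-cal['cy'])/cal['fy'];r=np.hypot(a,b)+1e-12
    k=np.tan(r)/r; W=(np.stack([a*k,b*k,np.ones_like(a)],-1)*d[...,None]-cal['t'])@cal['R']; W[d==0]=np.nan; return W
def nf(P,c,a):
    t=np.radians(a); R=np.array([[np.cos(t),np.sin(t)],[-np.sin(t),np.cos(t)]]); return (P[...,:2]*1e3-c)@R.T
E
python3 - <<'E'
from h import *
c=np.load('pics/w2.npz'); W=fworld(c,c['d']); Z=W[...,2]
im=cv2.imread('pics/w2.png')
print("table z",np.nanmedian(Z[130:170,340:400]), "plate z",np.nanmedian(Z[60:90,230:300]))
q=nf(W,np.array([458.2,273.5]),97.4)
def show(n,m): 
    if m.any(): print(n,m.sum(),np.nanpercentile(q[m],[1,99],axis=0).round(1).tolist())
L=np.zeros(Z.shape,bool); L[:175,195:335]=1
m=L&(Z>.007)&(Z<.017); show("plate",m)
for x in (-60,-30,0,20):
    k=m&(np.abs(q[...,0]-x)<6); show(f"plate y at {x}",k)
show("post- left/right",L&(Z>.05)&(q[...,0]<-30)&(np.abs(q[...,1])>20)); 
for s in(1,-1):
    show(f"post- {s}",L&(Z>.066)&(q[...,0]<-25)&(q[...,0]>-62)&(q[...,1]*s>22))
    show(f"post+ {s}",L&(Z>.066)&(q[...,0]>25)&(q[...,1]*s>22))
    show(f"low post- {s}",L&(Z>.03)&(Z<.055)&(q[...,0]<-25)&(q[...,0]>-62)&(q[...,1]*s>22))
show("housing",L&(Z>.084)&(q[...,0]<-50))
show("bolt",L&(Z>.066)&(Z<.082)&(np.abs(q[...,1])<15)&(q[...,0]<0))
K=np.zeros(Z.shape,bool); K[60:185,400:470]=1
m=K&(Z>.006)&(Z<.015); r=cv2.minAreaRect((W[m][:,:2]*1e3).astype(np.float32)); print("cover",r)
# held body top
B=np.zeros(Z.shape,bool); B[175:345,210:360]=1
m=B&(Z>.1)&(Z<.3); print("body z",np.nanpercentile(Z[m],[5,50,95]))
p=fish(c,[(212,190),(358,190)],.155); print(p, p.mean(0))
tp=np.array([.4948,.1626]); print("TCP->body end mid in 97.4 frame", nf(p.mean(0),tp*1e3,97.4), "corners",nf(p,tp*1e3,97.4))
E
```

```text
table z 0.0027717351021258178 plate z 0.012170631726067967
plate 14586 [[-82.7, -55.0], [67.6, 46.3]]
plate y at -60 702 [[-65.9, -54.9], [-54.3, 46.8]]
plate y at -30 1336 [[-35.9, -55.1], [-24.2, 45.3]]
plate y at 0 1570 [[-5.9, -54.6], [5.9, 46.3]]
plate y at 20 1503 [[14.1, -54.7], [25.9, 46.2]]
post- left/right 1603 [[-74.4, -43.1], [-33.5, 33.7]]
post- 1 416 [[-56.3, 22.3], [-33.5, 34.1]]
post+ 1 152 [[40.2, 25.6], [49.5, 34.2]]
low post- 1 96 [[-46.6, 24.4], [-33.5, 25.3]]
post- -1 546 [[-56.5, -41.8], [-33.4, -22.4]]
post+ -1 108 [[40.3, -42.2], [47.7, -33.9]]
low post- -1 17 [[-46.5, -33.4], [-34.1, -33.3]]
housing 1881 [[-77.5, -42.9], [-60.2, 13.2]]
bolt 833 [[-60.1, -13.8], [-42.9, 14.6]]
cover ((627.4378662109375, 257.0496520996094), (68.20291137695312, 117.32138061523438), 7.664112567901611)
body z [0.15702532 0.17490051 0.18215646]
[[0.45867524 0.19780123]
 [0.5243587  0.20621509]] [0.49151697 0.20200816]
TCP->body end mid in 97.4 frame [39.50277654 -1.81991023] corners [[ 39.56075183  31.29011969]
 [ 39.44480124 -34.92994016]]
```

Run:
```python
from h import *
c=np.load('pics/w2.npz'); W=fworld(c,c['d']); Z=W[...,2]
print("cam",-c['R'].T@c['t'])
tp=np.array([.4948,.1626])*1e3
m=np.zeros(Z.shape,bool); m[180:345,205:365]=1; m&=(Z>.172)&(Z<.19)
q=nf(W,tp,97.4); print("bodytop",np.nanmedian(Z[m]),np.percentile(q[m],[.5,50,99.5],axis=0).round(1))
for x0 in (-20,-5,10,25,36):
    k=m&(np.abs(q[...,0]-x0)<3); print(x0,k.sum(),np.percentile(q[k][:,1],[.5,99.5]).round(1) if k.any() else 0)
p=fish(c,[(212,190),(358,190),(216,210),(355,210)],.180); print(nf(p,tp,97.4))
```

```text
cam [0.48671452 0.2293872  0.29743708]
bodytop 0.1805427673146976 [[-25.3 -32.1]
 [ 22.6  -1.5]
 [ 48.1  29.4]]
-20 505 [-28.4  26.7]
-5 725 [-28.8  26.9]
10 1118 [-34.2  31. ]
25 804 [-28.7  26.8]
36 1406 [-28.6  26.7]
[[ 44.424576    25.69574028]
 [ 44.3289766  -28.90163359]
 [ 36.70263195  24.54931225]
 [ 36.58692551 -28.13618706]]
```

```bash
python3 -c "
from h import *
cmd([.461,.278,.28],97.4)"
```

```text
t 4.33 pos [0.4947 0.1627 0.328 ] F [-1.1 -0.7 -3.1] gap 0.641
d [ 0.1187 -0.0189  0.0479] w [ 0.0019  0.0006 -0.002 ]
```

jog_arm --steps '[{"dx":0.05,"dy":-0.009,"dz":0,"wx":0.002,"wy":0,"wz":-0.002},{"dx":0.1,"dy":-0.018,"dz":0.005,"wx":0.002,"wy":0,"wz":-0.002},{"dx":0.119,"dy":-0.019,"dz":0.03,"wx":0.002,"wy":0,"wz":-0.002},{"dx":0.119,"dy":-0.019,"dz":0.048,"wx":0.002,"wy":0,"wz":-0.002},{"dx":0.119,"dy":-0.019,"dz":0.048,"wx":0.002,"wy":0,"wz":-0.002}]'

```text
t: 4.95
eef_pos: [0.4594, 0.2787, 0.2785]
tcp_rot: [-2.071, -2.36, 0.007]
force: [0.7, 0.6, -4.1]
finger_gap: 0.65
grasp_force: 55.7
```

```bash
python3 -c "
from h import *
cmd([.461,.278,.255],97.4)
c=calibration('wrist');im,d=grab_frame('wrist'); cv2.imwrite('pics/w3.png',im); np.savez('pics/w3.npz',d=d,**c)
W=fworld(c,d);Z=W[...,2];q=nf(W,get_obs()['eef_pos'][:2]*1e3,97.4)
def show(n,m): print(n,m.sum(),np.nanpercentile(q[m],[1,99],axis=0).round(1).tolist() if m.any() else '')
bz=.28-.1797+.032
show('body',(Z>bz-.004)&(Z<bz+.004)&(np.abs(q)<60).all(-1))
for s in(1,-1):
    show(f'post+ {s}',(Z>.066)&(Z<.08)&(q[...,0]>25)&(q[...,0]<62)&(q[...,1]*s>22)&(np.abs(q[...,1])<50))
    show(f'post+low {s}',(Z>.02)&(Z<.06)&(q[...,0]>25)&(q[...,0]<62)&(q[...,1]*s>22)&(np.abs(q[...,1])<50))
show('toe',(Z>.066)&(Z<.08)&(q[...,0]>50)&(q[...,0]<90)&(np.abs(q[...,1])<20))
"
```

```text
t 4.95 pos [0.4594 0.2787 0.2785] F [ 0.7  0.6 -4.1] gap 0.65
d [-0.0008  0.0016  0.0235] w [-0.0045  0.0019  0.0013]
body 11601 [[-24.5, -32.6], [50.4, 33.3]]
post+ 1 441 [[46.4, 22.2], [59.3, 36.5]]
post+low 1 87 [[42.8, 22.1], [58.4, 34.3]]
post+ -1 564 [[43.8, -39.7], [59.4, -22.2]]
post+low -1 107 [[42.9, -37.2], [58.5, -22.4]]
toe 3102 [[52.3, -18.9], [80.7, 18.9]]
```

View pics/w3.png

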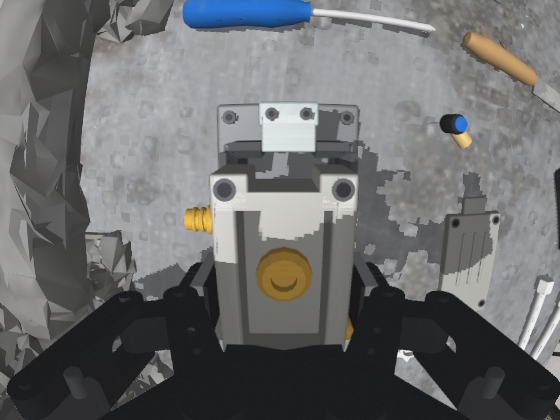

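The view shows toe nose front edge at row 151 (cols 261–318), plate far corners (218,104)/(358,104), body far corners (211,172)/(358,172).

Run:
```python
from h import *
c=np.load('pics/w3.npz'); im=cv2.imread('pics/w3.png'); W=fworld(c,c['d']); Z=W[...,2]
tp=np.array([.4594,.2787])*1e3; q=nf(W,tp,97.4)
print("TOE",nf(fish(c,[(261,151),(318,151)],.074),tp,97.4).round(1).tolist())
print("plate",nf(fish(c,[(218,104),(358,104)],.012),tp,97.4).round(1).tolist())
print("body",nf(fish(c,[(211,174),(358,174)],.1305),tp,97.4).round(1).tolist())
for u in (225,289,340):
    print(u,[(v,round(float(Z[v,u]),3),round(float(q[v,u,0]),1)) for v in range(96,182,5)])
for v in (125,150): print(v,[(u,round(float(Z[v,u]),3),round(float(q[v,u,1]),1)) for u in list(range(212,224,2))+list(range(256,266,2))+list(range(314,322,2))+list(range(352,364,2))])
```

```text
TOE [[54.1, 12.3], [54.3, -18.2]]
plate [[84.5, 47.9], [85.1, -53.5]]
body [[50.1, 26.9], [50.3, -27.4]]
225 [(96, -0.001, 91.5), (101, -0.0, 87.5), (106, 0.011, 82.9), (111, 0.015, 79.0), (116, 0.015, 75.4), (121, 0.013, 71.8), (126, 0.012, 68.2), (131, 0.011, 64.5), (136, 0.012, 60.8), (141, 0.012, 57.2), (146, 0.063, 56.5), (151, 0.067, 53.9), (156, 0.073, 51.6), (161, 0.074, 48.9), (166, 0.106, 50.1), (171, 0.125, 50.5), (176, 0.131, 49.4), (181, 0.132, 47.7)]
289 [(96, 0.002, 90.4), (101, -0.0, 86.8), (106, 0.075, 78.2), (111, 0.074, 75.5), (116, 0.075, 72.8), (121, 0.074, 70.2), (126, 0.076, 67.5), (131, 0.074, 64.8), (136, 0.074, 62.2), (141, 0.074, 59.5), (146, 0.075, 56.9), (151, 0.073, 54.1), (156, 0.013, 45.9), (161, 0.012, 42.2), (166, 0.013, 38.6), (171, 0.012, 34.8), (176, 0.012, 31.0), (181, 0.106, 43.2)]
340 [(96, 0.0, 91.5), (101, 0.001, 87.5), (106, 0.013, 82.9), (111, 0.011, 79.3), (116, 0.015, 75.5), (121, 0.012, 72.0), (126, 0.013, 68.3), (131, 0.012, 64.7), (136, 0.013, 61.0), (141, 0.012, 57.3), (146, 0.071, 57.1), (151, 0.071, 54.3), (156, 0.066, 51.1), (161, 
[... 261 characters left out ...]
0, 0.074, 12.7), (262, 0.074, 11.7), (264, 0.074, 10.6), (314, 0.074, -15.8), (316, 0.073, -17.0), (318, 0.011, -24.4), (320, 0.013, -25.7), (352, 0.014, -48.9), (354, 0.011, -50.9), (356, 0.012, -52.3), (358, 0.0, -56.4), (360, -0.001, -58.3), (362, -0.001, -59.8)]
150 [(212, 0.0, 55.6), (214, 0.001, 53.9), (216, -0.001, 52.6), (218, 0.012, 48.4), (220, 0.012, 46.9), (222, 0.013, 45.3), (256, 0.073, 15.1), (258, 0.074, 13.9), (260, 0.069, 13.2), (262, 0.074, 11.8), (264, 0.074, 10.7), (314, 0.075, -15.9), (316, 0.072, -17.3), (318, 0.073, -18.2), (320, 0.073, -19.3), (352, 0.064, -38.8), (354, 0.012, -51.2), (356, 0.013, -52.6), (358, 0.003, -56.3), (360, 0.001, -58.3), (362, 0.002, -59.7)]
```

```bash
python3 -c "
from h import *
cmd([.4615,.2772,.255],97.4)"
```

```text
t 5.0 pos [0.4599 0.2784 0.2795] F [-0.5 -0.3 -4.2] gap 0.648
d [-0.0014  0.0014  0.0245] w [-0.0023  0.0011  0.0005]
```

jog_arm --steps '[{"dx":-0.0014,"dy":0.0014,"dz":0.01,"wx":-0.001,"wy":0,"wz":0},{"dx":-0.0014,"dy":0.0014,"dz":0.025,"wx":-0.001,"wy":0,"wz":0},{"dx":-0.0014,"dy":0.0014,"dz":0.04,"wx":-0.001,"wy":0,"wz":0},{"dx":-0.0014,"dy":0.0014,"dz":0.04,"wx":-0.001,"wy":0,"wz":0}]'

```text
t: 5.5
eef_pos: [0.4605, 0.2775, 0.2386]
tcp_rot: [-2.071, -2.361, 0.004]
force: [0.1, -1.4, -4.1]
finger_gap: 0.646
grasp_force: 55.8
```

```bash
python3 -c "
from h import *
cmd([.4615,.2772,.192],97.4)"
```

```text
t 5.5 pos [0.4605 0.2775 0.2386] F [ 0.1 -1.4 -4.1] gap 0.646
d [-0.0004  0.0011  0.0466] w [-0.0027  0.0011  0.0015]
```

jog_arm --steps '[{"dx":0,"dy":0.0003,"dz":0.012,"wx":0,"wy":0,"wz":0},{"dx":0,"dy":0.0003,"dz":0.025,"wx":0,"wy":0,"wz":0},{"dx":0,"dy":0.0003,"dz":0.038,"wx":0,"wy":0,"wz":0},{"dx":0,"dy":0.0003,"dz":0.047,"wx":0,"wy":0,"wz":0},{"dx":0,"dy":0.0003,"dz":0.047,"wx":0,"wy":0,"wz":0}]'

```text
t: 6.12
eef_pos: [0.4607, 0.2777, 0.1923]
tcp_rot: [-2.071, -2.361, 0.003]
force: [0.1, -0.4, -4.5]
finger_gap: 0.638
grasp_force: 56.2
```

jog_arm --steps '[{"dx":0,"dy":0,"dz":0.001,"wx":0,"wy":0,"wz":0},{"dx":0,"dy":0,"dz":0.002,"wx":0,"wy":0,"wz":0},{"dx":0,"dy":0,"dz":0.002,"wx":0,"wy":0,"wz":0}]'

```text
t: 6.5
eef_pos: [0.4608, 0.2778, 0.1915]
tcp_rot: [-2.071, -2.362, 0.0]
force: [-0.3, 0.1, 0.4]
finger_gap: 0.643
grasp_force: 56.6
```

jog_arm --steps '[{"dx":0,"dy":0,"dz":0,"wx":0,"wy":0,"wz":0},{"dx":0,"dy":0,"dz":0,"wx":0,"wy":0,"wz":0},{"dx":0,"dy":0,"dz":0,"wx":0,"wy":0,"wz":0}]' --hand 0.85

```text
t: 6.88
eef_pos: [0.4609, 0.2778, 0.1911]
tcp_rot: [-2.071, -2.362, 0.0]
force: [0.0, 0.2, 0.0]
finger_gap: 0.849
grasp_force: 0.0
```

```bash
python3 -c "
from h import *
cmd([.64,.13,.31],75.4)
cmd([.674,-.045,.28],75.4)"
```

```text
t 6.88 pos [0.4609 0.2778 0.1911] F [0.  0.2 0. ] gap 0.849
d [-0.1699  0.1582 -0.119 ] w [-4.000e-04 -1.000e-04  3.859e-01]
t 6.88 pos [0.4609 0.2778 0.1911] F [0.  0.2 0. ] gap 0.849
d [-0.3479  0.169  -0.089 ] w [-4.000e-04 -1.000e-04  3.859e-01]
```

jog_arm --steps '[{"dx":0,"dy":0,"dz":-0.05,"wx":0,"wy":0,"wz":0},{"dx":0,"dy":0,"dz":-0.11,"wx":0,"wy":0,"wz":0},{"dx":-0.03,"dy":0.04,"dz":-0.13,"wx":0,"wy":0,"wz":0.13},{"dx":-0.07,"dy":0.085,"dz":-0.13,"wx":0,"wy":0,"wz":0.26},{"dx":-0.11,"dy":0.13,"dz":-0.13,"wx":0,"wy":0,"wz":0.386}]'

```text
t: 7.5
eef_pos: [0.6054, 0.1852, 0.3217]
tcp_rot: [-2.488, -1.917, -0.001]
force: [0.8, 0.7, -0.9]
finger_gap: 0.851
grasp_force: 0.0
```

```bash
python3 -c "
from h import *
cmd([.674,-.045,.28],75.4)"
```

```text
t 7.5 pos [0.6054 0.1852 0.3217] F [ 0.8  0.7 -0.9] gap 0.851
d [-0.2051  0.125   0.0415] w [ 0.0001 -0.0009 -0.0029]
```

jog_arm --steps '[{"dx":-0.035,"dy":0.045,"dz":0,"wx":0,"wy":0,"wz":0},{"dx":-0.08,"dy":0.085,"dz":0,"wx":0,"wy":0,"wz":0},{"dx":-0.13,"dy":0.11,"dz":0.01,"wx":0,"wy":0,"wz":0},{"dx":-0.18,"dy":0.125,"dz":0.025,"wx":0,"wy":0,"wz":0},{"dx":-0.205,"dy":0.125,"dz":0.041,"wx":0,"wy":0,"wz":0}]' --hand 1

```text
t: 8.12
eef_pos: [0.6731, -0.0494, 0.2795]
tcp_rot: [2.489, 1.912, -0.004]
force: [0.7, 0.3, -0.4]
finger_gap: 0.996
grasp_force: 0.0
```

jog_arm --steps '[{"dx":0,"dy":0,"dz":0,"wx":0,"wy":0,"wz":0},{"dx":0,"dy":0,"dz":0,"wx":0,"wy":0,"wz":0}]'

```text
t: 8.38
eef_pos: [0.674, -0.042, 0.2802]
tcp_rot: [-2.482, -1.923, -0.002]
force: [-0.6, 1.1, -0.1]
finger_gap: 1.004
grasp_force: 0.0
```

```bash
python3 -c "
from h import *
cmd([.674,-.045,.28],75.4); o=get_obs()
c=calibration('wrist');im,d=grab_frame('wrist'); cv2.imwrite('pics/w4.png',im); np.savez('pics/w4.npz',d=d,tp=o['eef_pos'][:2]*1e3,**c)
W=fworld(c,d);Z=W[...,2]; q=nf(W,o['eef_pos'][:2]*1e3,75.4)
m=((Z>.007)&(Z<.02)&(np.abs(q)<[90,50]).all(-1)).astype(np.uint8); m=cv2.morphologyEx(m,cv2.MORPH_CLOSE,np.ones((5,5)))
n,l,s,_=cv2.connectedComponentsWithStats(m); k=1+s[1:,4].argmax(); print(s[k])
p=W[(l==k)&(Z>.007)&(Z<.02)]; print(np.median(p[:,2]),cv2.minAreaRect((p[:,:2]*1e3).astype(np.float32)))
"
```

```text
t 8.38 pos [ 0.674  -0.042   0.2802] F [-0.6  1.1 -0.1] gap 1.004
d [-0.0029  0.0008  0.0002] w [-0.0004 -0.002   0.0023]
[ 252  166   77  123 4597]
0.012046823988239024 ((675.6900634765625, -53.64845275878906), (100.20696258544922, 56.57148361206055), 75.3973159790039)
```

View pics/w4.png

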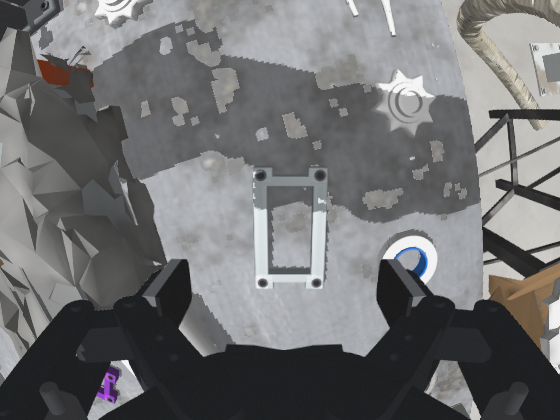

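The frame is at (290,228), between the fingers, 100 x 56.6 mm as expected, clear of the blue ring at (410,262).

```bash
python3 -c "
from h import *
cmd([.6755,-.0536,.1765],75.4)"
```

```text
t 8.43 pos [ 0.6741 -0.0414  0.2805] F [0.4 0.1 0.8] gap 1.002
d [-0.0117  0.0044  0.1039] w [ 0.0002 -0.0022  0.0035]
```

jog_arm --steps '[{"dx":-0.012,"dy":0.0044,"dz":0.03,"wx":0,"wy":-0.001,"wz":0.003},{"dx":-0.012,"dy":0.0044,"dz":0.07,"wx":0,"wy":-0.001,"wz":0.003},{"dx":-0.012,"dy":0.0044,"dz":0.095,"wx":0,"wy":-0.001,"wz":0.003},{"dx":-0.012,"dy":0.0044,"dz":0.104,"wx":0,"wy":-0.001,"wz":0.003},{"dx":-0.012,"dy":0.0044,"dz":0.104,"wx":0,"wy":-0.001,"wz":0.003}]' --hand 0.82

```text
t: 9.05
eef_pos: [0.675, -0.0556, 0.1762]
tcp_rot: [2.487, 1.92, -0.001]
force: [-0.8, -0.3, 0.2]
finger_gap: 0.82
grasp_force: 0.0
```

```bash
python3 -c "
from h import *
cmd([.6755,-.0536,.1745],75.4)"
```

```text
t 9.05 pos [ 0.675  -0.0556  0.1762] F [-0.8 -0.3  0.2] gap 0.82
d [ 0.0021 -0.      0.0017] w [-0.0004  0.0008 -0.0011]
```

jog_arm --steps '[{"dx":0.001,"dy":0,"dz":0.0015,"wx":0,"wy":0,"wz":0},{"dx":0.001,"dy":0,"dz":0.0015,"wx":0,"wy":0,"wz":0}]'

```text
t: 9.3
eef_pos: [0.6752, -0.0558, 0.1755]
tcp_rot: [2.487, 1.917, -0.0]
force: [-1.2, -0.0, 0.7]
finger_gap: 0.821
grasp_force: 0.0
```

jog_arm --steps '[{"dx":0,"dy":0,"dz":0,"wx":0,"wy":0,"wz":0},{"dx":0,"dy":0,"dz":0,"wx":0,"wy":0,"wz":0},{"dx":0,"dy":0,"dz":0,"wx":0,"wy":0,"wz":0},{"dx":0,"dy":0,"dz":0,"wx":0,"wy":0,"wz":0}]' --hand 0.1 --force 50

```text
t: 9.8
eef_pos: [0.6752, -0.0562, 0.1756]
tcp_rot: [2.488, 1.916, -0.0]
force: [-1.1, 0.3, 5.6]
finger_gap: 0.636
grasp_force: 53.6
```

jog_arm --steps '[{"dx":0,"dy":0,"dz":-0.03,"wx":0,"wy":0,"wz":0},{"dx":0,"dy":0,"dz":-0.08,"wx":0,"wy":0,"wz":0},{"dx":0,"dy":0,"dz":-0.13,"wx":0,"wy":0,"wz":0},{"dx":0,"dy":0,"dz":-0.15,"wx":0,"wy":0,"wz":0}]'

```text
t: 10.3
eef_pos: [0.6753, -0.0563, 0.3273]
tcp_rot: [2.486, 1.915, 0.002]
force: [0.2, -0.6, -2.1]
finger_gap: 0.636
grasp_force: 53.7
```

```bash
python3 -c "
from h import *
cmd([.64,.13,.32],97.4)
cmd([.4608,.2778,.29],97.4);o=get_obs()
c=calibration('wrist');im,d=grab_frame('wrist'); cv2.imwrite('pics/w5.png',im); np.savez('pics/w5.npz',d=d,**c)
W=fworld(c,d);Z=W[...,2];q=nf(W,o['eef_pos'][:2]*1e3,75.4); m=(Z>.13)&(Z<.19)&(np.abs(q)<[70,27]).all(-1); m[320:]=0
print(m.sum(),np.nanpercentile(Z[m],[5,50,95]),np.percentile(q[m],[.5,99.5],axis=0))
zt=np.median(Z[m]); 
for z in (zt,): print(z)
for u in range(240,331,10): 
    k=np.where(m[:,u])[0]; print(u,k[:1],q[k[0],u].round(1) if len(k) else '',Z[k[0],u].round(3) if len(k) else '')
"
```

```text
t 10.3 pos [ 0.6753 -0.0563  0.3273] F [ 0.2 -0.6 -2.1] gap 0.636
d [ 0.1711 -0.0817  0.0068] w [ 0.0033  0.0017 -0.3874]
t 10.3 pos [ 0.6753 -0.0563  0.3273] F [ 0.2 -0.6 -2.1] gap 0.636
d [ 0.2682 -0.2928  0.036 ] w [ 0.0033  0.0017 -0.3874]
10263 [0.1577197  0.16372058 0.16973673] [[-22.22161819 -26.862426  ]
 [ 52.124715    26.89395245]]
0.16372057808470208
240 [163] [52.3 17.7] 0.16
250 [162] [52.3 13.9] 0.156
260 [177] [45.   9.9] 0.152
270 [177] [45.1  5.4] 0.153
280 [177] [45.1  0.9] 0.153
290 [177] [45.  -3.6] 0.153
300 [177] [45.1 -8. ] 0.153
310 [177] [ 45.  -12.6] 0.152
320 [162] [ 52.2 -16.6] 0.156
330 [163] [ 51.8 -21. ] 0.156
```

jog_arm --steps '[{"dx":0.05,"dy":-0.015,"dz":0,"wx":0,"wy":0,"wz":0},{"dx":0.105,"dy":-0.035,"dz":0,"wx":0,"wy":0,"wz":-0.1},{"dx":0.15,"dy":-0.07,"dz":0,"wx":0,"wy":0,"wz":-0.2},{"dx":0.185,"dy":-0.115,"dz":0,"wx":0,"wy":0,"wz":-0.3},{"dx":0.205,"dy":-0.165,"dz":0,"wx":0,"wy":0,"wz":-0.387}]'

```text
t: 10.98
eef_pos: [0.566, 0.1874, 0.3222]
tcp_rot: [-2.065, -2.364, 0.005]
force: [-0.1, -0.1, -2.5]
finger_gap: 0.632
grasp_force: 53.6
```

```bash
python3 -c "
from h import *
cmd([.4611,.2756,.27],97.4)"
```

```text
t 10.97 pos [0.566  0.1874 0.3222] F [-0.1 -0.1 -2.5] gap 0.632
d [ 0.1015 -0.0919  0.0526] w [-0.0037  0.0002  0.0057]
```

jog_arm --steps '[{"dx":0.04,"dy":-0.036,"dz":0,"wx":-0.003,"wy":0,"wz":0.004},{"dx":0.08,"dy":-0.075,"dz":0.01,"wx":-0.003,"wy":0,"wz":0.004},{"dx":0.1,"dy":-0.09,"dz":0.035,"wx":-0.003,"wy":0,"wz":0.004},{"dx":0.1,"dy":-0.09,"dz":0.05,"wx":-0.003,"wy":0,"wz":0.004}]'

```text
t: 11.48
eef_pos: [0.4628, 0.274, 0.272]
tcp_rot: [-2.071, -2.36, 0.005]
force: [0.4, -0.3, -1.5]
finger_gap: 0.635
grasp_force: 53.6
```

jog_arm --steps '[{"dx":0,"dy":0,"dz":0,"wx":0,"wy":0,"wz":0},{"dx":0,"dy":0,"dz":0,"wx":0,"wy":0,"wz":0}]'

```text
t: 11.72
eef_pos: [0.467, 0.2706, 0.2745]
tcp_rot: [2.08, 2.35, 0.002]
force: [-0.2, -0.4, -1.7]
finger_gap: 0.631
grasp_force: 53.6
```

```bash
python3 -c "
from h import *
cmd([.4611,.2756,.24],97.4)"
```

```text
t 11.72 pos [0.467  0.2706 0.2745] F [-0.2 -0.4 -1.7] gap 0.631
d [ 0.0058 -0.0054  0.0344] w [ 0.0032  0.0019 -0.0073]
```

jog_arm --steps '[{"dx":0.003,"dy":-0.003,"dz":0,"wx":0,"wy":0,"wz":-0.004},{"dx":0.006,"dy":-0.0055,"dz":0.01,"wx":0.002,"wy":0.001,"wz":-0.007},{"dx":0.006,"dy":-0.0055,"dz":0.015,"wx":0.002,"wy":0.001,"wz":-0.007},{"dx":0.006,"dy":-0.0055,"dz":0.015,"wx":0.002,"wy":0.001,"wz":-0.007}]'

```text
t: 12.22
eef_pos: [0.4591, 0.2772, 0.2586]
tcp_rot: [-2.07, -2.363, 0.002]
force: [-0.3, -0.4, -2.1]
finger_gap: 0.635
grasp_force: 53.6
```

```bash
python3 -c "
from h import *
cmd([.4611,.2756,.24],97.4)"
```

```text
t 12.22 pos [0.4591 0.2772 0.2586] F [-0.3 -0.4 -2.1] gap 0.635
d [-0.0018  0.0018  0.0186] w [-0.0016  0.0006  0.003 ]
```

jog_arm --steps '[{"dx":-0.0016,"dy":0.0016,"dz":0,"wx":-0.001,"wy":0,"wz":0.002},{"dx":-0.0016,"dy":0.0016,"dz":0,"wx":-0.001,"wy":0,"wz":0.002},{"dx":-0.0016,"dy":0.0016,"dz":0.008,"wx":-0.001,"wy":0,"wz":0.002},{"dx":-0.0016,"dy":0.0016,"dz":0.017,"wx":-0.001,"wy":0,"wz":0.002}]'

```text
t: 12.72
eef_pos: [0.4611, 0.2759, 0.2417]
tcp_rot: [2.072, 2.361, 0.001]
force: [0.1, -0.6, -1.7]
finger_gap: 0.638
grasp_force: 53.7
```

```bash
python3 -c "
from h import *
cmd([.4611,.2756,.2195],97.4)"
```

```text
t 12.72 pos [0.4611 0.2759 0.2417] F [ 0.1 -0.6 -1.7] gap 0.638
d [-0.0003 -0.      0.0222] w [ 0.0006 -0.0001  0.001 ]
```

jog_arm --steps '[{"dx":0,"dy":0,"dz":0.006,"wx":0,"wy":0,"wz":0},{"dx":0,"dy":0,"dz":0.013,"wx":0,"wy":0,"wz":0},{"dx":0,"dy":0,"dz":0.02,"wx":0,"wy":0,"wz":0},{"dx":0,"dy":0,"dz":0.023,"wx":0,"wy":0,"wz":0},{"dx":0,"dy":0,"dz":0.023,"wx":0,"wy":0,"wz":0}]'

```text
t: 13.35
eef_pos: [0.461, 0.2758, 0.2195]
tcp_rot: [-2.072, -2.361, -0.0]
force: [-1.4, -1.3, 2.2]
finger_gap: 0.634
grasp_force: 54.0
```

jog_arm --steps '[{"dx":0,"dy":0,"dz":0,"wx":0,"wy":0,"wz":0},{"dx":0,"dy":0,"dz":0,"wx":0,"wy":0,"wz":0}]' --hand 0.82

```text
t: 13.6
eef_pos: [0.4614, 0.276, 0.2194]
tcp_rot: [2.072, 2.361, 0.002]
force: [0.4, 0.6, 0.2]
finger_gap: 0.819
grasp_force: 0.0
```

```bash
python3 -c "
from h import *
cmd([.633,.253,.28],101.9)"
```

```text
t 13.6 pos [0.4614 0.276  0.2194] F [0.4 0.6 0.2] gap 0.819
d [-0.0451  0.1672 -0.0604] w [ 0.0017 -0.0003 -0.0776]
```

jog_arm --steps '[{"dx":0,"dy":0,"dz":-0.05,"wx":0,"wy":0,"wz":0},{"dx":-0.01,"dy":0.03,"dz":-0.1,"wx":0,"wy":0,"wz":-0.03},{"dx":-0.03,"dy":0.085,"dz":-0.1,"wx":0,"wy":0,"wz":-0.06},{"dx":-0.045,"dy":0.14,"dz":-0.08,"wx":0,"wy":0,"wz":-0.078},{"dx":-0.045,"dy":0.167,"dz":-0.06,"wx":0,"wy":0,"wz":-0.078}]' --hand 1

```text
t: 14.22
eef_pos: [0.6357, 0.2502, 0.2794]
tcp_rot: [1.981, 2.433, 0.003]
force: [-0.2, 0.9, -0.7]
finger_gap: 1.0
grasp_force: 0.0
```

jog_arm --steps '[{"dx":0,"dy":0,"dz":0,"wx":0,"wy":0,"wz":0},{"dx":0,"dy":0,"dz":0,"wx":0,"wy":0,"wz":0},{"dx":0,"dy":0,"dz":0,"wx":0,"wy":0,"wz":0}]'

```text
t: 14.6
eef_pos: [0.6318, 0.2536, 0.2805]
tcp_rot: [1.977, 2.441, 0.003]
force: [-0.6, -0.8, -0.1]
finger_gap: 0.999
grasp_force: 0.0
```

```bash
python3 -c "
from h import *
cmd([.633,.253,.28],101.9); o=get_obs()
c=calibration('wrist');im,d=grab_frame('wrist'); cv2.imwrite('pics/w6.png',im)
t,dt=grab_frame('top'); cv2.imwrite('pics/top6.png',t); np.save('pics/top6.npy',dt)
W=fworld(c,d);Z=W[...,2]; q=nf(W,o['eef_pos'][:2]*1e3,101.9)
m=((Z>.005)&(Z<.018)&(np.abs(q)<[90,45]).all(-1)).astype(np.uint8); m=cv2.morphologyEx(m,cv2.MORPH_OPEN,np.ones((5,5)))
n,l,s,_=cv2.connectedComponentsWithStats(m); k=1+s[1:,4].argmax(); M=l==k; print(s[k])
p=W[M]; print(np.median(p[:,2]))
r=cv2.minAreaRect((p[:,:2]*1e3).astype(np.float32)); print(r)
w=M&(np.abs(q[...,1]-np.median(q[M][:,1]))>18); print('plate only',cv2.minAreaRect((W[w][:,:2]*1e3).astype(np.float32)), np.percentile(q[w],[.5,99.5],axis=0).round(1), 'tongue',np.percentile(q[M],[.2,99.8],axis=0).round(1))
"
```

```text
t 14.6 pos [0.6318 0.2536 0.2805] F [-0.6 -0.8 -0.1] gap 0.999
d [-0.0008  0.0011  0.0005] w [ 0.0015 -0.0008  0.0015]
[ 246  134   76  143 9379]
0.010156454531708619
((630.9940185546875, 259.1551513671875), (56.52238845825195, 113.18385314941406), 10.571100234985352)
plate only ((632.2227783203125, 252.5334014892578), (56.52170181274414, 99.70442962646484), 10.582695960998535) [[-50.1 -28.8]
 [ 48.4  28.3]] tongue [[-50.4 -28.7]
 [ 60.8  28.2]]
```

View pics/w6.png

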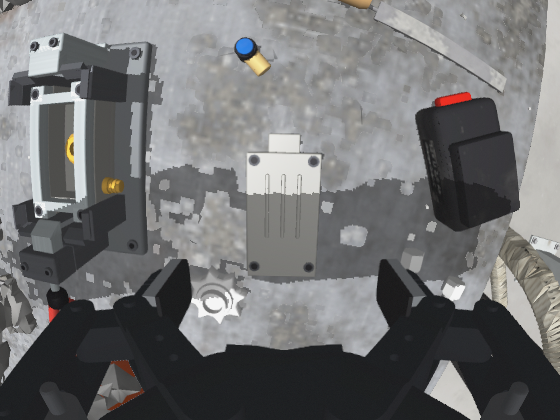

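The wrist view shows body and frame in the nest (left), cover at (283,213) with the tongue towards the toe, and the gear (215,300) clear of the fingers.

```bash
python3 -c "
from h import *
cmd([.6322,.2525,.1755],100.6)"
```

```text
t 14.7 pos [0.6319 0.2534 0.2804] F [0.3 1.4 1.3] gap 0.999
d [-1.000e-03 -1.000e-04  1.049e-01] w [ 0.0017 -0.0006  0.024 ]
```

jog_arm --steps '[{"dx":-0.001,"dy":0,"dz":0.03,"wx":0.001,"wy":0,"wz":0.024},{"dx":-0.001,"dy":0,"dz":0.07,"wx":0.001,"wy":0,"wz":0.024},{"dx":-0.001,"dy":0,"dz":0.095,"wx":0.001,"wy":0,"wz":0.024},{"dx":-0.001,"dy":0,"dz":0.105,"wx":0.001,"wy":0,"wz":0.024},{"dx":-0.001,"dy":0,"dz":0.105,"wx":0.001,"wy":0,"wz":0.024}]' --hand 0.85

```text
t: 15.32
eef_pos: [0.6327, 0.2521, 0.1745]
tcp_rot: [-2.007, -2.416, 0.001]
force: [-0.2, -0.2, 0.6]
finger_gap: 0.857
grasp_force: 0.0
```

jog_arm --steps '[{"dx":0,"dy":0,"dz":0,"wx":0,"wy":0,"wz":0},{"dx":0,"dy":0,"dz":0,"wx":0,"wy":0,"wz":0}]'

```text
t: 15.58
eef_pos: [0.6333, 0.2521, 0.1757]
tcp_rot: [2.007, 2.415, 0.003]
force: [-1.1, -0.5, 0.0]
finger_gap: 0.852
grasp_force: 0.0
```

```bash
python3 -c "
from h import *
cmd([.6322,.2525,.175],100.6)"
```

```text
t 15.57 pos [0.6333 0.2521 0.1757] F [-1.1 -0.5  0. ] gap 0.852
d [ 0.0006 -0.001   0.0007] w [ 0.0021 -0.0005 -0.0009]
```

jog_arm --steps '[{"dx":0,"dy":-0.001,"dz":0.001,"wx":0,"wy":0,"wz":0},{"dx":0,"dy":-0.001,"dz":0.001,"wx":0,"wy":0,"wz":0},{"dx":0,"dy":-0.001,"dz":0.001,"wx":0,"wy":0,"wz":0},{"dx":0,"dy":-0.001,"dz":0.001,"wx":0,"wy":0,"wz":0}]' --hand 0.1 --force 60

```text
t: 16.08
eef_pos: [0.6323, 0.2519, 0.1746]
tcp_rot: [2.007, 2.416, 0.002]
force: [-1.5, -0.3, 5.9]
finger_gap: 0.629
grasp_force: 63.7
```

jog_arm --steps '[{"dx":0,"dy":0,"dz":-0.03,"wx":0,"wy":0,"wz":0},{"dx":0,"dy":0,"dz":-0.08,"wx":0,"wy":0,"wz":0},{"dx":0,"dy":0,"dz":-0.13,"wx":0,"wy":0,"wz":0},{"dx":0,"dy":0,"dz":-0.13,"wx":0,"wy":0,"wz":0}]'

```text
t: 16.58
eef_pos: [0.6332, 0.2519, 0.308]
tcp_rot: [2.005, 2.413, 0.012]
force: [0.0, -0.1, -2.1]
finger_gap: 0.622
grasp_force: 63.8
```

```bash
python3 -c "
from h import *
cmd([.463,.272,.305],97.4);o=get_obs()
c=calibration('wrist');im,d=grab_frame('wrist'); cv2.imwrite('pics/w7.png',im)
W=fworld(c,d);Z=W[...,2];q=nf(W,o['eef_pos'][:2]*1e3,100.6); z0=o['eef_pos'][2]-.1745; m=(Z>z0-.003)&(Z<z0+.016)&(np.abs(q)<[75,27]).all(-1); m[320:]=0
print(z0,m.sum(),np.percentile(q[m],[.2,99.8],axis=0).round(1))
for u in range(240,331,6): 
    k=np.where(m[:,u])[0]; 
    if len(k): print(u,k[0],q[k[0],u].round(1),Z[k[0],u].round(3))
k=m&(np.abs(q[...,1])<24)&(np.abs(q[...,1])>13); A=np.c_[q[k],np.ones(k.sum())]; print('plane',np.linalg.lstsq(A,Z[k]*1e3,rcond=None)[0])
t,dt=grab_frame('top'); W=world(calibration('top'),dt); np.save('pics/top7.npy',dt); cv2.imwrite('pics/top7.png',t)
"
```

```text
t 16.57 pos [0.6332 0.2519 0.308 ] F [ 0.  -0.1 -2.1] gap 0.622
d [ 0.0509 -0.1637  0.0016] w [ 0.0091 -0.0017  0.0549]
0.13348169928995496 19954 [[-22.6 -26.9]
 [ 64.6  25.6]]
240 165 [50.9 16.9] 0.134
246 165 [50.9 14.2] 0.134
252 165 [50.8 11.6] 0.134
258 135 [64.2  8.4] 0.139
264 134 [64.6  5.9] 0.138
270 133 [65.   3.3] 0.139
276 133 [65.   0.8] 0.137
282 133 [65.  -1.7] 0.137
288 133 [65.  -4.2] 0.139
294 133 [65.  -6.8] 0.139
300 133 [65.  -9.4] 0.138
306 134 [ 64.6 -11.9] 0.139
312 165 [ 50.9 -14.9] 0.135
318 165 [ 51.  -17.6] 0.135
324 165 [ 51.1 -20.1] 0.136
330 165 [ 51.1 -22.8] 0.136
plane [-9.86550228e-03 -1.17126938e-02  1.43571148e+02]
```

```bash
cat >> h.py <<'E'
N=np.array([.4609,.278]); YAW=97.4
def cov(tip,th,off=.6,h=174.6):   # tip-bottom (x,z) mm in nest, tilt deg -> world TCP
    t=np.radians(th); u=np.array([np.cos(t),-np.sin(t)]); n=np.array([np.sin(t),np.cos(t)])
    O=np.array(tip)-64*u; T=(O-off*u+h*n)/1e3; f=np.radians(YAW)
    return [N[0]+T[0]*np.cos(f),N[1]+T[0]*np.sin(f),T[1]]
E
python3 -c "
from h import *
p=cov((49.3,105),16); print(p); cmd(p,YAW,16); cmd(p,YAW,0)"
```

```text
[np.float64(0.45634980911980566), np.float64(0.3130345291231277), np.float64(0.29064246529660864)]
t 16.68 pos [0.6312 0.2517 0.3026] F [ 0.   0.2 -3.1] gap 0.628
d [ 0.0923 -0.1607  0.0123] w [ 0.0055 -0.2792  0.0549]
t 16.68 pos [0.6312 0.2517 0.3026] F [ 0.   0.2 -3.1] gap 0.628
d [ 0.0923 -0.1607  0.0123] w [-0.0022 -0.      0.055 ]
```

jog_arm --steps '[{"dx":0.02,"dy":-0.03,"dz":-0.015,"wx":0,"wy":-0.08,"wz":0.015},{"dx":0.04,"dy":-0.08,"dz":-0.015,"wx":0,"wy":-0.16,"wz":0.03},{"dx":0.07,"dy":-0.13,"dz":-0.01,"wx":0.003,"wy":-0.24,"wz":0.045},{"dx":0.092,"dy":-0.16,"dz":0,"wx":0.005,"wy":-0.279,"wz":0.055},{"dx":0.092,"dy":-0.16,"dz":0,"wx":0.005,"wy":-0.279,"wz":0.055}]'

```text
t: 17.3
eef_pos: [0.4531, 0.316, 0.2998]
tcp_rot: [1.919, 2.203, -0.279]
force: [0.7, 1.0, -2.1]
finger_gap: 0.632
grasp_force: 63.9
```

jog_arm --steps '[{"dx":0,"dy":0,"dz":0,"wx":0,"wy":0,"wz":0},{"dx":0,"dy":0,"dz":0,"wx":0,"wy":0,"wz":0},{"dx":0,"dy":0,"dz":0,"wx":0,"wy":0,"wz":0}]'

```text
t: 17.68
eef_pos: [0.4587, 0.3119, 0.3034]
tcp_rot: [1.929, 2.19, -0.268]
force: [0.4, 0.3, -2.0]
finger_gap: 0.628
grasp_force: 63.9
```

```bash
python3 -c "
from h import *
cmd(cov((49.3,105),16),YAW,16); cmd(cov((49.3,80),16),YAW,16)"
```

```text
t 17.68 pos [0.4587 0.3119 0.3034] F [ 0.4  0.3 -2. ] gap 0.628
d [ 0.0049 -0.0022  0.0119] w [ 0.0021  0.     -0.0032]
t 17.68 pos [0.4587 0.3119 0.3034] F [ 0.4  0.3 -2. ] gap 0.628
d [ 0.0117 -0.0023  0.0359] w [ 0.0021  0.     -0.0032]
```

jog_arm --steps '[{"dx":0.005,"dy":-0.0022,"dz":0.012,"wx":0.002,"wy":0,"wz":-0.003},{"dx":0.0117,"dy":-0.0022,"dz":0.036,"wx":0.002,"wy":0,"wz":-0.003},{"dx":0.0117,"dy":-0.0022,"dz":0.036,"wx":0.002,"wy":0,"wz":-0.003},{"dx":0.0117,"dy":-0.0022,"dz":0.036,"wx":0.002,"wy":0,"wz":-0.003}]'

```text
t: 18.18
eef_pos: [0.4558, 0.3139, 0.2657]
tcp_rot: [1.925, 2.195, -0.271]
force: [0.2, 0.6, -2.2]
finger_gap: 0.626
grasp_force: 63.9
```

```bash
python3 -c "
from h import *
cmd(cov((49.3,80),16),YAW,16); o=get_obs()
c=calibration('wrist');im,d=grab_frame('wrist'); cv2.imwrite('pics/w8.png',im); np.savez('pics/w8.npz',d=d,**c)
W=fworld(c,d);Z=W[...,2]; q=nf(W,N*1e3,YAW)
for u in (270,284,298): print(u,[(v,round(float(Z[v,u])*1e3),round(float(q[v,u,0]),1)) for v in range(70,170,4)])
for v in (100,120,135,145): 
  z=Z[v]*1e3; k=np.where(np.abs(np.diff(z))>6)[0]; k=k[(k>200)&(k<370)]; print(v,[(int(i),round(float(z[i])),round(float(z[i+1])),round(float(q[v,i,1]),1),round(float(q[v,i+1,1]),1)) for i in k])
"
```

```text
t 18.18 pos [0.4558 0.3139 0.2657] F [ 0.2  0.6 -2.2] gap 0.626
d [-0.0009  0.0005  0.0003] w [ 0.0005 -0.0001  0.002 ]
270 [(70, 75, 77.7), (74, 77, 76.2), (78, 76, 74.4), (82, 74, 72.3), (86, 75, 70.5), (90, 74, 68.7), (94, 74, 66.7), (98, 74, 65.0), (102, 75, 63.2), (106, 75, 61.4), (110, 73, 59.2), (114, 74, 57.6), (118, 73, 55.3), (122, 36, 43.6), (126, 44, 43.4), (130, 50, 42.9), (134, 85, 51.3), (138, 87, 50.3), (142, 88, 48.8), (146, 88, 46.8), (150, 88, 45.0), (154, 89, 43.8), (158, 90, 42.2), (162, 91, 40.7), (166, 91, 39.0)]
284 [(70, 73, 77.5), (74, 74, 75.8), (78, 74, 74.0), (82, 74, 72.2), (86, 75, 70.6), (90, 74, 68.7), (94, 75, 66.9), (98, 75, 65.1), (102, 74, 63.1), (106, 74, 61.2), (110, 74, 59.4), (114, 75, 57.6), (118, 74, 55.7), (122, 35, 43.3), (126, 45, 43.6), (130, 49, 42.6), (134, 86, 51.7), (138, 87, 50.1), (142, 87, 48.6), (146, 89, 47.4), (150, 89, 45.5), (154, 88, 43.4), (158, 89, 42.1), (162, 90, 40.3), (166, 91, 38.9)]
298 [(70, 74, 77.7), (74, 75, 76.0), (78, 75, 74.2), (82, 75, 72.4), (86, 75, 70.6), (90, 73, 68.5), (94, 74, 66.8), (98, 74, 65.1), (10
[... 354 characters left out ...]
74, 16.6, 13.5), (317, 73, 46, -15.1, -18.4), (351, 44, 12, -36.8, -44.3), (363, 11, 3, -51.8, -54.4)]
120 [(203, 0, 71, 55.9, 37.3), (254, 62, 54, 14.4, 14.5), (260, 47, 40, 12.5, 12.4), (261, 40, 33, 12.4, 12.3), (304, 33, 73, -12.2, -9.9), (313, 73, 55, -13.6, -15.8), (314, 55, 62, -15.8, -15.7), (365, 71, -2, -38.4, -58.3)]
135 [(204, 0, 72, 56.0, 37.2), (255, 57, 85, 14.6, 11.6), (311, 86, 56, -11.8, -15.0), (337, 57, 49, -27.9, -29.9), (364, 72, 0, -38.5, -58.1)]
145 [(205, 0, 70, 56.1, 37.5), (228, 60, 33, 28.4, 32.6), (231, 36, 57, 31.0, 26.9), (255, 56, 87, 14.8, 11.5), (311, 87, 56, -11.8, -15.2), (336, 55, 11, -28.1, -36.4), (340, 13, 61, -38.2, -29.7), (363, 71, 0, -38.7, -58.2)]
```

View pics/w8.png

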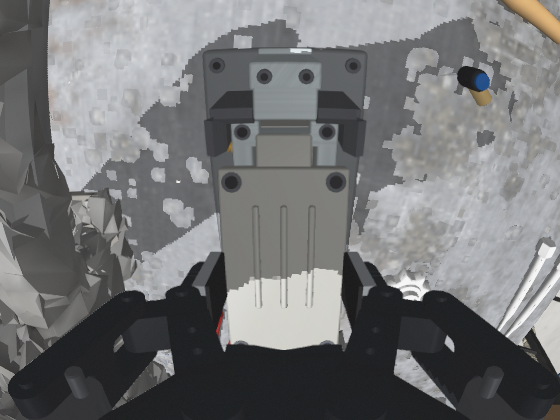

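The picture shows the tongue tip (284,132) squarely behind the toe nose edge (row 119), the stack seated below. In numbers the toe is at 55 and the tip at 51.5, as planned.

```bash
sed -i 's/N=np.array(\[.4609,.278\])/N=np.array([.4613,.278])/' h.py; python3 -c "
from h import *
cmd(cov((49.3,57),16),YAW,16);cmd(cov((53,55.5),16),YAW,16);cmd(cov((62,53),16),YAW,16)"
```

```text
t 18.23 pos [0.4559 0.314  0.2661] F [-0.7  0.1 -0.9] gap 0.628
d [0.0054 0.0007 0.0229] w [ 0.0013 -0.0006  0.0018]
t 18.23 pos [0.4559 0.314  0.2661] F [-0.7  0.1 -0.9] gap 0.628
d [0.0094 0.0007 0.0233] w [ 0.0013 -0.0006  0.0018]
t 18.23 pos [0.4559 0.314  0.2661] F [-0.7  0.1 -0.9] gap 0.628
d [0.0188 0.0007 0.0232] w [ 0.0013 -0.0006  0.0018]
```

jog_arm --steps '[{"dx":0.003,"dy":0.0007,"dz":0.012,"wx":0.001,"wy":0,"wz":0.001},{"dx":0.0054,"dy":0.0007,"dz":0.0228,"wx":0.001,"wy":0,"wz":0.001},{"dx":0.0054,"dy":0.0007,"dz":0.0228,"wx":0.001,"wy":0,"wz":0.001},{"dx":0.0054,"dy":0.0007,"dz":0.0228,"wx":0.001,"wy":0,"wz":0.001}]'

```text
t: 18.73
eef_pos: [0.4564, 0.313, 0.242]
tcp_rot: [1.926, 2.195, -0.272]
force: [0.0, 0.1, -1.3]
finger_gap: 0.627
grasp_force: 63.9
```

```bash
python3 -c "
from h import *
cmd(cov((55,55),16),YAW,16);cmd(cov((61.5,53.3),16),YAW,16)"
```

```text
t 18.73 pos [0.4564 0.313  0.242 ] F [ 0.   0.1 -1.3] gap 0.627
d [ 0.0059  0.0004 -0.0002] w [-0.001   0.0001  0.0013]
t 18.73 pos [0.4564 0.313  0.242 ] F [ 0.   0.1 -1.3] gap 0.627
d [ 0.0126  0.0004 -0.0004] w [-0.001   0.0001  0.0013]
```

jog_arm --steps '[{"dx":0.004,"dy":0.0003,"dz":-0.0003,"wx":0,"wy":0,"wz":0},{"dx":0.008,"dy":0.0003,"dz":-0.0003,"wx":0,"wy":0,"wz":0},{"dx":0.0125,"dy":0.0003,"dz":-0.0003,"wx":0,"wy":0,"wz":0},{"dx":0.0125,"dy":0.0003,"dz":-0.0003,"wx":0,"wy":0,"wz":0},{"dx":0.0125,"dy":0.0003,"dz":-0.0003,"wx":0,"wy":0,"wz":0}]'

```text
t: 19.35
eef_pos: [0.455, 0.3251, 0.2389]
tcp_rot: [1.926, 2.195, -0.272]
force: [0.6, -0.6, -1.8]
finger_gap: 0.627
grasp_force: 63.9
```

```bash
cat >> h.py <<'E'
def home(th,P=(49.3,56.5)):  # pivot P: lower edge of plate's toe end
    t=np.radians(th); return cov((P[0]+14*np.cos(t),P[1]-14*np.sin(t)),th)
E
python3 -c "
from h import *
for th,P in ((16,(48.3,57)),(12,(48.8,56.7)),(8,(49.3,56.5)),(4,(49.7,56.2)),(0,(50,55.5))): cmd(home(th,P),YAW,th)"
```

```text
t 19.35 pos [0.455  0.3251 0.2389] F [ 0.6 -0.6 -1.8] gap 0.627
d [0.0003 0.0002 0.0001] w [-0.0009 -0.0003  0.0013]
t 19.35 pos [0.455  0.3251 0.2389] F [ 0.6 -0.6 -1.8] gap 0.627
d [-0.0112  0.0002  0.0042] w [-0.0009  0.0695  0.0013]
t 19.35 pos [0.455  0.3251 0.2389] F [ 0.6 -0.6 -1.8] gap 0.627
d [-0.0224  0.0002  0.009 ] w [-0.0009  0.1393  0.0013]
t 19.35 pos [0.455  0.3251 0.2389] F [ 0.6 -0.6 -1.8] gap 0.627
d [-0.0333  0.0002  0.0148] w [-0.001   0.2091  0.0012]
t 19.35 pos [0.455  0.3251 0.2389] F [ 0.6 -0.6 -1.8] gap 0.627
d [-0.0438  0.0002  0.0217] w [-0.001   0.279   0.0012]
```

jog_arm --steps '[{"dx":-0.0056,"dy":0,"dz":0.002,"wx":0,"wy":0.035,"wz":0},{"dx":-0.0112,"dy":0,"dz":0.0042,"wx":0,"wy":0.07,"wz":0},{"dx":-0.0168,"dy":0,"dz":0.0066,"wx":0,"wy":0.1045,"wz":0},{"dx":-0.0224,"dy":0,"dz":0.009,"wx":0,"wy":0.139,"wz":0},{"dx":-0.0224,"dy":0,"dz":0.009,"wx":0,"wy":0.139,"wz":0}]'

```text
t: 19.98
eef_pos: [0.4586, 0.3014, 0.2375]
tcp_rot: [2.003, 2.281, -0.136]
force: [-0.7, 3.1, 3.9]
finger_gap: 0.628
grasp_force: 64.6
```

```bash
python3 -c "
from h import *
for th,P in ((8,(49.3,56.5)),(6,(49.5,56.3)),(4,(49.7,56.2)),(2,(50,55.8)),(0,(50,55.5)),(-.5,(50,55.5))): cmd(home(th,P),YAW,th)"
```

```text
t 19.98 pos [0.4586 0.3014 0.2375] F [-0.7  3.1  3.9] gap 0.628
d [ 0.0001 -0.0004  0.001 ] w [ 0.0006 -0.0031 -0.    ]
t 19.98 pos [0.4586 0.3014 0.2375] F [-0.7  3.1  3.9] gap 0.628
d [-0.0058 -0.0004  0.003 ] w [ 0.0006  0.0319 -0.    ]
t 19.98 pos [0.4586 0.3014 0.2375] F [-0.7  3.1  3.9] gap 0.628
d [-0.0116 -0.0004  0.0052] w [ 0.0006  0.0668 -0.    ]
t 19.98 pos [0.4586 0.3014 0.2375] F [-0.7  3.1  3.9] gap 0.628
d [-0.0172 -0.0004  0.0078] w [ 0.0006  0.1017 -0.    ]
t 19.98 pos [0.4586 0.3014 0.2375] F [-0.7  3.1  3.9] gap 0.628
d [-0.023  -0.0004  0.0106] w [0.0006 0.1366 0.    ]
t 19.98 pos [0.4586 0.3014 0.2375] F [-0.7  3.1  3.9] gap 0.628
d [-0.0244 -0.0004  0.0112] w [0.0006 0.1453 0.    ]
```

jog_arm --steps '[{"dx":-0.0058,"dy":0,"dz":0.003,"wx":0,"wy":0.032,"wz":0},{"dx":-0.0116,"dy":0,"dz":0.0052,"wx":0,"wy":0.067,"wz":0},{"dx":-0.0172,"dy":0,"dz":0.0078,"wx":0,"wy":0.102,"wz":0},{"dx":-0.023,"dy":0,"dz":0.0106,"wx":0,"wy":0.137,"wz":0},{"dx":-0.023,"dy":0,"dz":0.0106,"wx":0,"wy":0.137,"wz":0}]'

```text
t: 20.6
eef_pos: [0.462, 0.2768, 0.2305]
tcp_rot: [2.073, 2.359, 0.0]
force: [-0.5, 1.3, 10.0]
finger_gap: 0.624
grasp_force: 65.2
```

```bash
python3 -c "
from h import *
cmd(home(0,(50,55.5)),YAW,0); o=get_obs()
c=calibration('wrist');im,d=grab_frame('wrist'); cv2.imwrite('pics/w9.png',im)
W=fworld(c,d);Z=W[...,2]; q=nf(W,N*1e3,YAW)
m=(Z>.05)&(Z<.09)&(np.abs(q[...,0])<48)&(np.abs(q[...,1])<24)&(np.abs(q[...,1])>13); m[330:]=0
A=np.c_[q[m],np.ones(m.sum())]; print('plane',np.linalg.lstsq(A,Z[m]*1e3,rcond=None)[0],np.percentile(q[m][:,0],[1,99]))
"
```

```text
t 20.6 pos [0.462  0.2768 0.2305] F [-0.5  1.3 10. ] gap 0.624
d [ 0.0007 -0.0005  0.0004] w [ 0.0008  0.0005 -0.0001]
plane [ 2.11172077e-03 -4.09492456e-03  6.61935312e+01] [-29.23428075  47.4365491 ]
```

jog_arm --steps '[{"dx":0,"dy":0,"dz":0,"wx":0,"wy":0,"wz":0},{"dx":0,"dy":0,"dz":0,"wx":0,"wy":0,"wz":0},{"dx":0,"dy":0,"dz":0,"wx":0,"wy":0,"wz":0}]' --hand 0.82

```text
t: 21.02
eef_pos: [0.4611, 0.2768, 0.2287]
tcp_rot: [2.071, 2.36, -0.007]
force: [-0.7, 0.3, 0.7]
finger_gap: 0.82
grasp_force: 0.0
```

jog_arm --steps '[{"dx":0,"dy":0,"dz":-0.04,"wx":0,"wy":0,"wz":0},{"dx":0,"dy":0,"dz":-0.09,"wx":0,"wy":0,"wz":0},{"dx":-0.04,"dy":0,"dz":-0.1,"wx":0,"wy":0,"wz":0},{"dx":-0.1,"dy":0,"dz":-0.1,"wx":0,"wy":0,"wz":0},{"dx":-0.1,"dy":0,"dz":-0.1,"wx":0,"wy":0,"wz":0}]' --hand 0

```text
t: 21.65
eef_pos: [0.4751, 0.1724, 0.3299]
tcp_rot: [2.082, 2.347, -0.008]
force: [-0.3, 0.5, -0.4]
finger_gap: -0.001
grasp_force: 0.0
```

```bash
python3 -c "
from h import *
cmd([N[0],N[1],.28],YAW)
c=calibration('wrist');im,d=grab_frame('wrist'); cv2.imwrite('pics/w10.png',cv2.resize(im[40:300,150:420],None,fx=2.2,fy=2.2,interpolation=cv2.INTER_CUBIC))
W=fworld(c,d);Z=W[...,2]; q=nf(W,N*1e3,YAW)
m=(Z>.05)&(Z<.09)&(np.abs(q[...,0])<44)&(np.abs(q[...,1])<24)&(np.abs(q[...,1])>13)
A=np.c_[q[m],np.ones(m.sum())]; print('plane',np.linalg.lstsq(A,Z[m]*1e3,rcond=None)[0],np.percentile(q[m][:,0],[1,99]))
v=np.argmin(np.nanmean(np.abs(q[...,1]),0)*0+0)
for y in(0,22):
  k=(np.abs(q[...,1]-y)<1.5)&(np.abs(q[...,0])<90)
  for x in list(range(-70,-38,2))+[40,46,52,54,56,58,62]:
    j=k&(np.abs(q[...,0]-x)<1); 
    if j.any(): print(y,x,np.nanmedian(Z[j]*1e3).round(1),end='; ')
  print()
"
```

```text
t 21.65 pos [0.4751 0.1724 0.3299] F [-0.3  0.5 -0.4] gap -0.001
d [ 0.1069 -0.001   0.0492] w [-0.0012  0.0068 -0.0095]
plane [ 1.58725138e-03 -3.39436027e-03  6.62862893e+01] [-43.06822802  42.78795331]
0 -70 90.1; 0 -68 90.2; 0 -66 90.4; 0 -64 84.9; 0 -62 81.2; 0 -60 81.1; 0 -58 80.8; 0 -56 81.3; 0 -54 81.4; 0 -52 79.3; 0 -50 76.2; 0 -48 72.7; 0 -46 67.0; 0 -44 66.6; 0 -42 65.8; 0 -40 66.5; 0 40 66.0; 0 46 66.0; 0 52 62.5; 0 54 62.6; 0 56 62.4; 
22 -70 12.3; 22 -68 12.4; 22 -66 11.8; 22 -60 71.4; 22 -58 71.9; 22 -56 72.1; 22 -54 69.0; 22 -52 65.7; 22 -50 66.0; 22 -48 66.0; 22 -46 66.4; 22 -44 66.3; 22 -42 67.0; 22 -40 66.1; 22 40 66.4; 22 46 66.7; 22 52 66.5; 22 54 69.4;
```

View pics/w10.png

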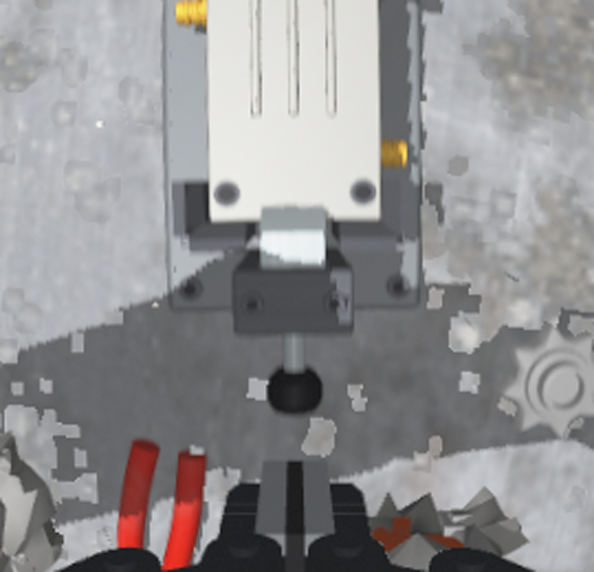

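The bolt nose (293,215) lies over the cover's end, fully out to x = -46 mm. The cover top is flat at 66 mm, the tongue is under the toe, and the robot is clear.

```bash
python3 -c "
from bench import *
print(job_done())"
```

```text
the job is handed in; nothing more can be done
None
```

The job is handed in at about 22 s: the body, frame and cover are stacked in the nest, the tongue is hooked under the toe, the bolt has snapped over the cover's other end, the cover measures flat at about 66 mm, and the arm is clear.

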